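# Switch the kiln supply over with the bent reach rod

## Robot

A 7-joint arm with a two-finger parallel gripper is mounted at the origin on the work surface. World frame = base frame: x ahead of the robot, y to its left, z up, the work surface at z = 0. Lengths are in m, angles in rad, forces in N, time in s.
With the tool pointing down it reaches from about 0.4 to 0.85 m from the base axis. Payload 4.4 kg.
Tool frame: the origin (TCP) lies between the finger pads; the fingertips stand 19 mm ahead of it and the grasp point (between the pads) is the TCP; x points along the fingers, y is the direction in which the jaws open and shut, and the axes are right-handed (so a half turn about x gives the same grasp; the last joint's range is limited). The gripper opens to 94 mm and grips with 3 to 60 N. Pads are 16 mm wide; open, the fingers measure 119 mm over their backs; the gripper's body (75 mm by 177 mm) begins 78 mm behind the grasp point.
Start: joints at [-1.313, 0.628, 0.038, 1.517, -0.027, 0.996, -0.02], TCP at [0.207, 0.616, 0.224] pointing down, gripper open.
Joint ranges: [-3.06, 3.06], [-0.37, 2.12], [-1.25, 1.32], [0.18, 2.47], [-1.1, 4.24], [0.23, 1.98], [-2.94, 2.94]. Speed limits (rad/s): [2.57, 2.57, 3.14, 3.14, 3.14, 3.14, 3.14].

## Interface

Orientations are given as a rotation vector (axis times angle).
In Python, from station import ctrl gives the robot as it stands.
- The arm moves only by the tool apply_moves, never from a script. Its argument "steps" is a list of rows, each an object of numbers: "tx", "ty", "tz": the shift along the world's x, y, z in m; "wx", "wy", "wz": the turn, a rotation vector about the world's x, y, z in rad. A call has 1 to 5 rows; each row shifts and turns the commanded pose from where the row before left it; what a row does not reach is not made up. A row lasts 1/8 s, in which the tool goes at most 62.5 mm and 10.7 degrees, less where a joint would pass 70% of its speed; a pose out of reach is approached as far as the arm can. A call is refused whole if a number of a shift passes 0.0625 or a number of a turn 0.188, either way. A call with a gripper value outside its range is refused whole. "claw" is the finger opening in m, from 0 to 0.094, set as the call begins (left out, the last holds). The fingers move at their own pace and stop on an object; "squeeze" is the grip in N (left out, the last holds). Time passes only in rows, so rows that do not move let the fingers close. It gives the time, the measured TCP pose, the force and the opening at its end, in the units of the state.
- ctrl.read_state(): the state, without advancing time (a new reading comes with each control period).
- ctrl.snapshot(name): name is "scene" or "top" or "wrist"; returns a dict with "frame" (400x640x3 uint8, red, green, blue), "range_z" (400x640 float32, m along the optical axis (not along the pixel's ray), 0 where there is no reading), "fovy" (degrees; the focal length in pixels is half the picture's height over the tangent of half this angle, whatever the lens; pixels are square), "cx", "cy" (the principal point, pixels), "cam_to_world" (4x4, takes a point from camera to world coordinates); the wrist camera has in their place "hand_eye" (4x4, takes a point from camera to tool coordinates, whose origin is the TCP and whose axes are the tool frame's). Camera axes: x right, y up, looking along -z (the intrinsics and any distortion apply to the point x, -y, -z); pixel columns grow to the right and rows downward; lengths in m; the calibration is good to about 2 mm. The wrist camera is an equidistant fisheye: a pixel r from the principal point sees the ray r / f radians off the axis. A picture is of the moment at which its call begins: read the wrist's pose just before it.
- ctrl.hand_in(): hands the job in, once; it reports no verdict.
The state is a dict: "clock": time; "joint_pos": joint angles; "joint_vel": joint speeds; "effort": joint torques, N m; "position": TCP position; "ee_rot": TCP orientation; "contact_force": force on the tool from outside, world axes, zero at the start; "ft_torque": the same for the moment, N m; "width": finger opening in m.
Only numpy, scipy, OpenCV 4.12 (cv2) and the standard library are available. Lean on these libraries where they do the work, as an engineer would, in place of code of your own. Each camera call takes 0.05 s, during which the arm holds its last target.

## Task

Take the bent reach rod from its stand, reach over the cream upstand and in under the wire shelf with it, and push the black switch lever there fully over to its far side, away from the robot. Touch the lever only with the rod. Then hang the rod back in the slot of its stand, let go, and leave the firebrick, tin and crucible where they stand.

Things in the scene. Friction and masses are not known exactly. Their poses are not given: they have to be found in the camera images.
- bay: Fixed switch bay, sizes in mm. Origin: on the bench at the middle of the upstand's front face; x points from there into the bay (away from the robot), y along the upstand, z up. Cream upstand: x 0 to 18, 270 long, 90 high. Cheeks as high, 16 thick, close both ends (outer faces y = +-135) back to x = 168. Grey switch box behind it: x 100 to 180, y -55 to 55, 45 high; lever on its top.
- shelf_edge (a point): Middle of the front wire (8 thick) of the open steel wire shelf over the bay; bay frame x = 50, z = 216; axes as the bay's. The shelf runs from x = 46 to 194 over the full length, on round legs 12 thick at its four corners; a tin and a box stand on it from x = 120 back, up to z = 290. The lever is reached slantwise, between the upstand's top and this wire.
- lever (a joint): Switch lever: black flat paddle, 34 wide along the bay's y, 9 thick, hinged about the bay's y axis at bay x = 135, y = 0, z = 48. In rad: 0 leans 0.5 towards the upstand, 0.5 is upright, 1.0 leans 0.5 away from it (far stop). Starts at 0 to 0.15. Light friction (1 to 2 N at 40 mm above the pivot), no spring: stays where left.
- lever_tip (a point): Middle of the paddle's upper end, 62 mm from the pivot.
- stand: Fixed wooden stand for the rod, at the left or the right. mm. Origin: on the bench below the seat; z up, x away from the slot's open side. Foot x -50 to 80, 140 wide, 12 high. Two posts 16 x 14 at x = 40, y = +-50 carry a flat aluminium fork plate 8 thick: top at z = 225, x -30 to 50, y -57 to 57, with a slot 20 wide along y = 0, open at the -x edge, closed at x = 20.
- stand_seat (a point): Point on the fork plate's top, 225 mm above the bench, where the middle of the rod's collar rests; axes as the stand's. The rod's shaft goes in and out of the slot along x.
- rod_handle (a point): Centre of the bent rod's wooden handle (22 x 22 mm, 90 long; rod 0.14 to 0.22 kg). z up along the handle, x to the side the toe bends to. Square collar 40 x 40 x 6 below it, underside at z = -55. Steel shaft 8 thick down to z = -185, then the toe, 80 long, bent 35 degrees to +x. Hangs upright, toe about along the stand's x: draw it out along the stand's -x before lifting it high.
- rod_tip (a point): Centre of the rubber ball (14 mm diameter) at the toe's end: x = 46, y = 0, z = -250.5 mm from the handle centre in the rod's axes.
- firebrick: Bystander: loose cream firebrick 114 x 114 x 64 mm, origin at the centre of its underside.
- tin: Bystander: loose steel tin, 66 mm diameter, 100 mm high, origin at the centre of its underside.
- crucible: Bystander: loose white ceramic crucible, 70 mm diameter, 70 mm high, origin at the centre of its underside.
There are look-alikes about, which are no part of the job. What is meant by the stand is not blue, and is the smaller of those in its own colour.

How it is judged:
On the way, in this order (a step that is already met when the one before it is completed fails the run):
1. the rod is taken out of its stand (distance between rod_handle and stand_seat above 0.12 m), for 0.1 s.
2. the rod pushes the lever over to its far side (value of joint lever above 0.85 rad and contact force between rod and lever above 0.1 N).
At the end, for the whole second after the job is handed in: The lever is on its far side (joint above 0.85 of 1.0 rad), and the rod hangs at rest and upright (within 7 degrees) by its collar on the fork plate of the stand, its handle within 30 mm sideways of the seat, released (value of joint lever above 0.85 rad and horizontal distance between rod_handle and stand_seat below 0.03 m and z of rod_handle in the frame of stand_seat between 0.045 and 0.065 m and angle between rod_handle's own z axis and vertical below 0.12 rad and linear speed of rod below 0.03 m/s); the robot touches nothing.
It fails at once if the gripper or arm touches the lever (contact force between any of the fingers, the arm and lever above 0.5 N).
It fails at once if a bystander (firebrick, tin or crucible) is moved more than 30 mm (distance of any of firebrick, tin, crucible from where it was at the start of the episode above 0.03 m).
It also fails if it takes over 56 s, if anything falls off the work surface, if the arm or the gripper's body presses on something with over 40 N, if the wrist force passes 120 N, or if a joint passes its speed limit or range.

## Working session

There is one attempt and no reset: what is moved stays moved. The work goes in short steps, Python scripts to look and compute and a tool call to move; the robot and the scene stay as the last step left them, time stands still between calls to the robot, and variables do not carry over. Pictures are saved under pics/ and viewed, and the job is handed in when it is done.

Besides the shell and the picture viewer there is one more tool, called after "Call:" as name([rows], argument=value, ...), one row to a line, values as JSON. apply_moves: Moves the arm, as the interface text tells. Its arguments: {"type":"object","properties":{"steps":{"type":"array","items":{"type":"object","properties":{"tx":{"type":"number"},"ty":{"type":"number"},"tz":{"type":"number"},"wx":{"type":"number"},"wy":{"type":"number"},"wz":{"type":"number"}}}},"claw":{"type":"number"},"squeeze":{"type":"number"}},"required":["steps"]}

```bash
ls; mkdir -p pics; cat > h.py <<'E'
import numpy as np, cv2
from station import ctrl
def snap(n,fn):
    s=ctrl.snapshot(n); cv2.imwrite('pics/'+fn+'.png',s['frame'][:,:,::-1]); np.savez('pics/'+fn+'.npz',**{k:v for k,v in s.items()}); return s
def pts(s):
    h,w=s['range_z'].shape; f=h/2/np.tan(np.radians(s['fovy'])/2)
    v,u=np.mgrid[0:h,0:w]; z=s['range_z']
    P=np.stack([(u-s['cx'])/f*z,-(v-s['cy'])/f*z,-z,np.ones_like(z)],-1)
    W=P@np.array(s['cam_to_world']).T
    W=W[...,:3]; W[z<=0]=np.nan
    return W
E
python3 - <<'E'
from h import *
st=ctrl.read_state(); print(st)
for n in('scene','top','wrist'):
    s=snap(n,n+'0'); print(n,s['fovy'],s['cx'],s['cy'],s.get('cam_to_world'),s.get('hand_eye'))
    print([k for k in s])
E
```

```text
pics
{'clock': 0.0, 'joint_pos': array([-1.31282964,  0.62935353,  0.03842349,  1.51832408, -0.02701857,
        0.99632902, -0.02000876]), 'joint_vel': array([-6.17529820e-05, -1.40834208e-04,  2.55034160e-04,  4.13487186e-04,
        1.69609193e-04, -7.11659649e-04,  1.01358417e-03]), 'effort': array([-7.98619767e-04, -5.49740732e+01,  1.14312530e+00, -1.86638260e+01,
       -5.22281136e-02,  2.36978545e-02,  1.76520507e-04]), 'position': array([0.20654808, 0.61564992, 0.22356302]), 'ee_rot': array([ 0.25262246,  1.55612836, -0.25557333]), 'contact_force': array([-0.62875695,  0.70250574,  0.38430011]), 'ft_torque': array([-0.01863211,  0.02228836,  0.01508567]), 'width': 0.09380117670017359}
scene 47.827360707585136 318.17430325364813 199.13774056406942 [[ 0.86065608 -0.41925741  0.28895386  0.88580013]
 [ 0.50909776  0.69792164 -0.50371108 -0.50444717]
 [ 0.00951745  0.58062777  0.81411352  1.16746962]
 [ 0.          0.          0.          1.        ]] None
['frame', 'range_z', 'fovy', 'cx', 'cy', 'cam_to_world']
top 55.55018651432981 317.2617811552379 199.2206770144129 [[-1.22293109e-02  9.88683652e-01 -1.49516151e-01  3.37637880e-01]
 [-9.99923853e-01 -1.23389998e-02  1.94041469e-04  1.13108091e-01]
 [-1.65303412e-03  1.49507138e-01  9.88759264e-01  1.49508936e+00]
 [ 0.00000000e+00  0.00000000e+00  0.00000000e+00  1.00000000e+00]] None
['frame', 'range_z', 'fovy', 'cx', 'cy', 'cam_to_world']
wrist 65.70646984690485 321.49145040455994 202.1018165457 None [[-1.90631043e-04  2.55860353e-01 -9.66713734e-01 -1.60187278e-01]
 [ 9.99999973e-01 -8.13953815e-05 -2.18737855e-04  9.77721849e-04]
 [-1.34652378e-04 -9.66713749e-01 -2.55860331e-01 -7.38168734e-02]
 [ 0.00000000e+00  0.00000000e+00  0.00000000e+00  1.00000000e+00]]
['frame', 'range_z', 'fovy', 'cx', 'cy', 'hand_eye']
```

View pics/scene0.png

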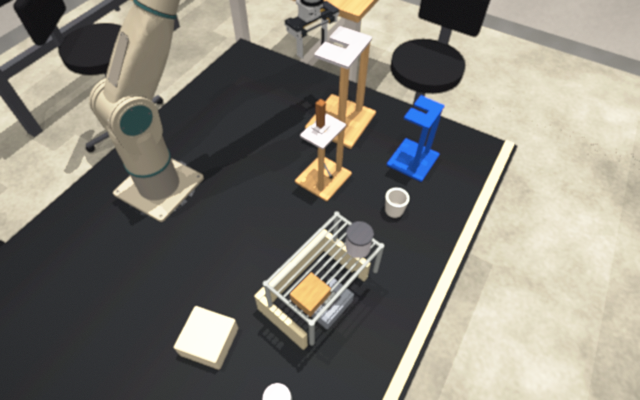

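View pics/top0.png

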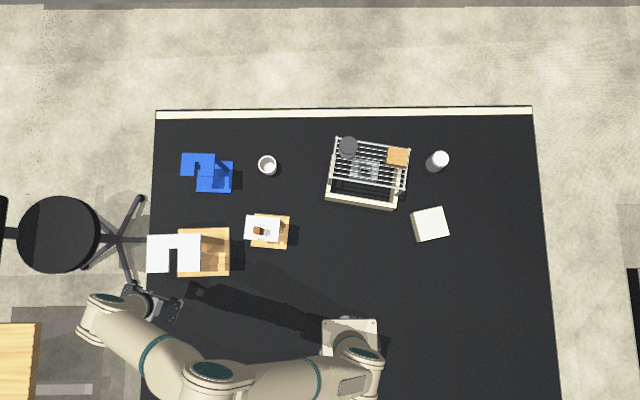

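View pics/wrist0.png

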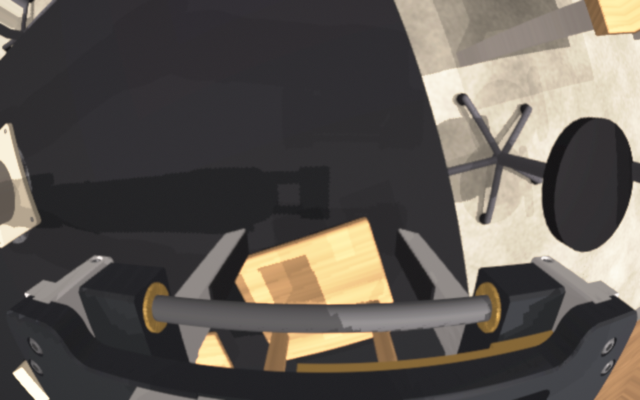

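```bash
python3 - <<'E'
from h import *
for n,(x0,y0,x1,y1),k in [('top0',(230,120,460,260),3.4),('scene0',(240,80,400,350),2.2),]:
    im=cv2.imread(f'pics/{n}.png')[y0:y1,x0:x1]
    cv2.imwrite(f'pics/{n}_c.png',cv2.resize(im,None,fx=k,fy=k,interpolation=cv2.INTER_CUBIC))
im=cv2.imread('pics/top0.png')[200:260,230:310]
cv2.imwrite('pics/top0_d.png',cv2.resize(im,None,fx=8,fy=8,interpolation=cv2.INTER_CUBIC))
E
```

```text
(no output)
```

View pics/top0_c.png

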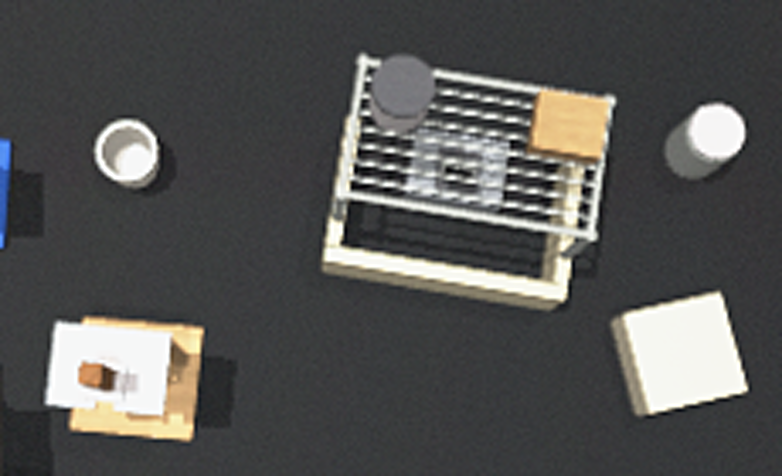

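View pics/scene0_c.png

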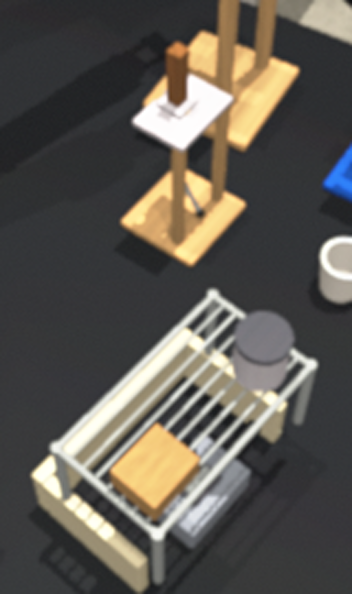

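View pics/top0_d.png

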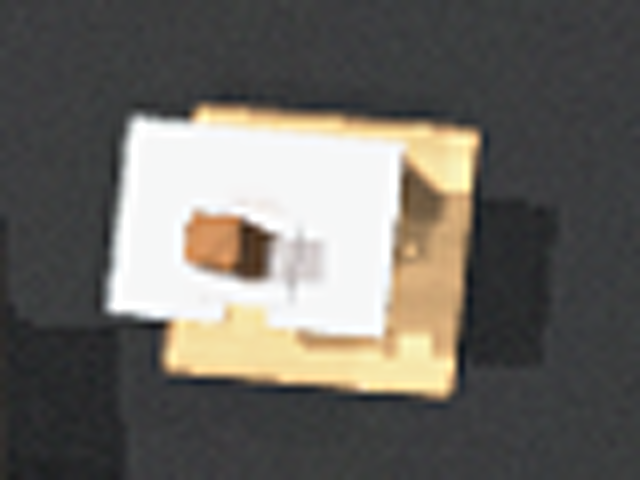

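```bash
cat >> h.py <<'E'
def load(fn): return dict(np.load('pics/'+fn+'.npz'))
E
python3 - <<'E'
from h import *
for n in('top0','scene0'):
    s=load(n);W=pts(s);im=s['frame'].astype(int)
    x,y,z=W[...,0],W[...,1],W[...,2]
    def box(m,name):
        P=W[m]
        r=cv2.minAreaRect(P[:,:2].astype(np.float32)*1000)
        print(n,name,len(P),'c',np.round(r[0],1),'size',np.round(r[1],1),'ang',round(r[2],2),'z',np.round(np.percentile(P[:,2],[2,50,98])*1000,1))
    reg=(x>.2)&(x<.5)&(y>.2)&(y<.5)
    box(reg&(abs(z-.225)<.006),'fork')
    box(reg&(abs(z-.012)<.004),'foot')
    box(reg&(z>.30)&(z<.36),'handletop')
    box(reg&(z>.25)&(z<.36),'handle')
    print(np.round(np.nanmean(W[reg&(z>.30)&(z<.36)],0),4))
    reg=(x>.2)&(x<.9)&(y>-.3)&(y<.2)
    box(reg&(abs(z-.09)<.005)&(im.min(-1)>120),'upst')
    box(reg&(abs(z-.216)<.012),'shelf')
    box(reg&(abs(z-.045)<.005),'box')
    box(reg&(abs(z-.064)<.004)&(y<-.15),'brick')
    for k in(np.s_[:]),:
        for nm,zz,yy in(('tin',.1,(-.3,-.2)),('cruc',.07,(.2,.4))):
            m=(abs(z-zz)<.004)&(x>.4)&(y>yy[0])&(y<yy[1])
            if m.sum()>5: print(nm,m.sum(),np.round(cv2.minEnclosingCircle(W[m][:,:2].astype(np.float32)),4) if 0 else cv2.minEnclosingCircle(W[m][:,:2].astype(np.float32)))
E
```

```text
top0 fork 677 c [433.9 365.1] size [ 89.8 254.4] ang 0.86 z [220.  225.1 230.4]
top0 foot 640 c [354.7 355.1] size [289.4 288. ] ang 89.23 z [ 8.2 12.5 15.9]
top0 handletop 406 c [366.2 395.6] size [113.7 223.1] ang 6.9 z [309.7 321.4 326.2]
top0 handle 460 c [366.2 395.4] size [113.7 223.4] ang 6.9 z [260.7 321.  326.1]
[0.3646 0.46   0.3208]
top0 upst 451 c [617.1 -62.6] size [270.5 165.7] ang 79.06 z [85.5 89.7 94.6]
top0 shelf 918 c [653.7 -69.2] size [264.3 150.8] ang 79.68 z [212.  218.2 225.5]
top0 box 385 c [ 577.4 -140.9] size [391.8 218.9] ang 65.02 z [40.1 44.7 49.5]
top0 brick 274 c [ 514.7 -224.2] size [276.9 112.2] ang 34.39 z [60.5 63.7 67.4]
cruc 70 ((0.6918437480926514, 0.30479198694229126), 0.034881219267845154)
scene0 fork 715 c [438.2 362.3] size [250.5  89.3] ang 89.85 z [219.6 223.4 230.5]
scene0 foot 853 c [400.8 365.8] size [184.8 324.2] ang 16.06 z [ 8.2 11.  15.6]
scene0 handletop 425 c [370.3 393.8] size [115.  222.2] ang 6.5 z [302.6 318.2 323. ]
scene0 handle 674 c [370.7 392.4] size [115.  225.3] ang 6.67 z [252.7 311.9 322.7]
[0.3775 0.4437 0.3164]
scene0 upst 818 c [622.9 -63.3] size [270.1 167.4] ang 79.42 z [85.2 88.2 92.6]
scene0 shelf 1977 c [658.  -70.2] size [264.6 151.5] ang 79.6 z [212.2 216.7 224.8]
scene0 box 785 c [ 621.9 -123.7] size [389.1 170.2] ang 77.04 z [40.3 43.9 49.2]
scene0 brick 592 c [ 533.1 -231.1] size [294.2 101.2] ang 27.95 z [60.1 62.7 67.3]
tin 6 ((0.7061172723770142, -0.20947223901748657), 0.004957838449627161)
cruc 116 ((0.5881003141403198, 0.2938770055770874), 0.1423220932483673)
```

```bash
python3 - <<'E'
from h import *
for n in('top0','scene0'):
    s=load(n);W=pts(s);im=s['frame'].astype(int)
    x,y,z=W[...,0],W[...,1],W[...,2]
    def cc(m,seed,name,sz=None):
        k,l,st,c=cv2.connectedComponentsWithStats(m.astype(np.uint8))
        # component nearest seed xy
        best=min(range(1,k),key=lambda i:np.hypot(*(np.nanmedian(W[l==i][:,:2],0)-seed))+(1 if st[i,4]<12 else 0))
        P=W[l==best]; r=cv2.minAreaRect(P[:,:2].astype(np.float32)*1000)
        print(n,name,len(P),'px',np.round(c[best]),'c',np.round(r[0],1),'size',np.round(r[1],1),'ang',round(r[2],2),'mean',np.round(P.mean(0)*1000,1))
        return P
    cc((abs(z-.225)<.012)&(y<.42),(.43,.31),'fork')
    cc((abs(z-.012)<.005)&(y<.42)&(im[...,0]>60),(.43,.3),'foot')
    br=(im[...,0]-im[...,2]>40)&(z>.24)&(y<.40)
    cc(br,(.43,.31),'handle')
    cc(br&(z>.317),(.43,.31),'handletop')
    cc((abs(z-.09)<.007)&(im.min(-1)>100),(.56,-.06),'upst')
    cc((abs(z-.216)<.014),(.65,-.06),'shelf')
    cc((abs(z-.064)<.006)&(im.min(-1)>100),(.5,-.24),'brick')
    cc((abs(z-.1)<.006)&(im.min(-1)>80)&(y<-.2),(.7,-.25),'tin')
    cc((abs(z-.07)<.006)&(im.min(-1)>80)&(y>.2)&(x>.5),(.69,.3),'cruc')
    m=(z>.05)&(z<.13)&(im.max(-1)<75)&(x>.55)&(x<.8)&(y>-.16)&(y<.04)
    for v,u in np.argwhere(m)[:60]: print((u,v),np.round(W[v,u]*1000),im[v,u],end=';')
    print()
E
```

```text
top0 fork 723 px [262. 228.] c [433.9 299.5] size [114.7  80.1] ang 84.05 mean [435.1 297.6 225.5]
top0 foot 409 px [275. 238.] c [438.6 298.5] size [140.  129.9] ang 84.6 mean [413.3 277.6  11.9]
top0 handle 58 px [257. 230.] c [422.1 302.5] size [22. 20.] ang 77.94 mean [421.8 300.7 313.6]
top0 handletop 46 px [256. 230.] c [422.2 302.9] size [21.1 20. ] ang 77.94 mean [422.2 302.4 321.2]
top0 upst 417 px [363. 199.] c [571.8 -54.3] size [269.4  72.8] ang 79.79 mean [549.7 -56.9  89.6]
top0 shelf 39 px [370. 158.] c [672.5 -69.1] size [108.7   9.4] ang 76.86 mean [671.7 -70.2 217.4]
top0 brick 861 px [431. 223.] c [ 456.5 -316. ] size [113.  116.2] ang 11.91 mean [ 456.2 -315.3   63.6]
top0 tin 192 px [441. 158.] c [ 699.4 -355.1] size [58.1 58.8] ang 62.31 mean [ 698.6 -354.7   99.6]
top0 cruc 82 px [267. 164.] c [692.7 304.7] size [67.5 66.1] ang 42.42 mean [692.9 305.4  69. ]
(np.int64(337), np.int64(146)) [744.  37. 127.] [49 54 52];(np.int64(361), np.int64(169)) [671. -58.  60.] [33 33 32];(np.int64(362), np.int64(169)) [670. -61.  65.] [42 41 43];(np.int64(361), np.int64(170)
[... 1841 characters left out ...]
ean [ 461.9 -318.3   62.1]
scene0 tin 343 px [277. 393.] c [ 695.6 -343.9] size [59.8 33.3] ang 29.6 mean [ 697.  -346.2   98.2]
scene0 cruc 121 px [397. 197.] c [696.6 304.4] size [68.7 66.4] ang 78.69 mean [696.5 304.7  67.9]
(np.int64(324), np.int64(279)) [650. -57. 106.] [46 46 49];(np.int64(325), np.int64(279)) [651. -53.  99.] [40 40 42];(np.int64(326), np.int64(279)) [654. -52. 102.] [44 45 48];(np.int64(323), np.int64(280)) [649. -59. 103.] [71 61 53];(np.int64(324), np.int64(280)) [650. -56. 100.] [41 39 40];(np.int64(325), np.int64(280)) [654. -59. 108.] [37 37 40];(np.int64(326), np.int64(280)) [655. -56. 104.] [47 49 50];(np.int64(325), np.int64(281)) [655. -60. 105.] [44 42 41];
```

```bash
cat >> h.py <<'E'
from scipy.spatial.transform import Rotation as R
SY=np.radians(-5.8); BY=np.radians(-10.4)
SEAT=np.array([.426,.3005,.225]); BAY=np.array([.5376,-.0478,0])
def bayw(p): return BAY+R.from_euler('z',BY).apply(p)
def rep():
    st=ctrl.read_state(); r=R.from_rotvec(st['ee_rot'])
    print('t',round(st['clock'],2),'pos',np.round(st['position'],4),'w',round(st['width'],4),'F',np.round(st['contact_force'],1))
    print('tool x',np.round(r.apply([1,0,0]),3),'y',np.round(r.apply([0,1,0]),3),'j',np.round(st['joint_pos'],3))
    return st,r
# target tool rot: tilt th (rad) forward in plane of yaw psi, tool y along sgn*forward dir
def toolR(psi,th,sgn=1):
    f=np.array([np.cos(psi),np.sin(psi),0]); z=np.array([0,0,1.])
    x=np.sin(th)*f-np.cos(th)*z; y=sgn*(np.cos(th)*f+np.sin(th)*z)
    return R.from_matrix(np.stack([x,y,np.cross(x,y)],1))
def delta(P,Rt):
    st,r=rep(); d=np.array(P)-st['position']; w=(Rt*r.inv()).as_rotvec()
    print('d',np.round(d,4),'w',np.round(w,4),'rows',round(max(abs(d).max()/.0625,np.linalg.norm(d)/.0625,np.linalg.norm(w)/.186),2))
E
python3 - <<'E'
from h import *
for s in(1,-1): delta([.425,.3015,.40],toolR(SY,0,s))
s=load('top0');W=pts(s);
for n in('top0','scene0'):
    W=pts(load(n)); m=(W[...,2]>.30)&(W[...,2]<.34)&(W[...,1]>.35)&(W[...,1]<.7)
    print(np.nanpercentile(W[m],[1,50,99],axis=0))
E
```

```text
t 0.15 pos [0.2067 0.6158 0.2238] w 0.0942 F [ 0.1 -0.1  0.6]
tool x [-0.    -0.001 -1.   ] y [ 0.318  0.948 -0.001] j [-1.313  0.629  0.038  1.518 -0.027  0.996 -0.02 ]
d [ 0.2183 -0.3143  0.1762] w [ 9.0000e-04 -1.3000e-03 -1.3481e+00] rows 7.25
t 0.15 pos [0.2067 0.6158 0.2238] w 0.0942 F [ 0.1 -0.1  0.6]
tool x [-0.    -0.001 -1.   ] y [ 0.318  0.948 -0.001] j [-1.313  0.629  0.038  1.518 -0.027  0.996 -0.02 ]
d [ 0.2183 -0.3143  0.1762] w [1.4000e-03 9.0000e-04 1.7935e+00] rows 9.64
[[0.18534389 0.47482752 0.31023989]
 [0.35059151 0.56476872 0.32158442]
 [0.41112994 0.66273042 0.33774558]]
[[0.16387478 0.47365191 0.30321659]
 [0.34229399 0.55774546 0.31976658]
 [0.415781   0.67975387 0.33886573]]
```

Call:
apply_moves([
  {"tz": 0.06},
  {"tz": 0.06},
  {"tz": 0.06},
  {"tx": 0.01,"ty": -0.05,"wz": -0.18},
  {"tx": 0.02,"ty": -0.05,"wz": -0.18},
], claw=0.094, squeeze=40)

```text
schema error: expected keys tx, ty, tz, wx, wy, wz
```

Call:
apply_moves([
  {"tx": 0.04,"ty": -0.045,"wz": -0.18},
  {"tx": 0.04,"ty": -0.045,"wz": -0.18},
  {"tx": 0.04,"ty": -0.045,"wz": -0.18},
  {"tx": 0.04,"ty": -0.04,"wz": -0.18},
  {"tx": 0.02,"ty": -0.03,"wz": -0.18},
])

```text
schema error: expected keys tx, ty, tz, wx, wy, wz
```

```bash
python3 - <<'E'
from h import *
delta([.425,.3015,.40],toolR(SY,0,1))
snap('wrist','wrist1'); snap('top','top1')
E
```

```text
t 0.15 pos [0.2067 0.6158 0.2238] w 0.0942 F [ 0.1 -0.1  0.6]
tool x [-0.    -0.001 -1.   ] y [ 0.318  0.948 -0.001] j [-1.313  0.629  0.038  1.518 -0.027  0.996 -0.02 ]
d [ 0.2183 -0.3143  0.1762] w [ 9.0000e-04 -1.3000e-03 -1.3481e+00] rows 7.25
```

View pics/wrist1.png

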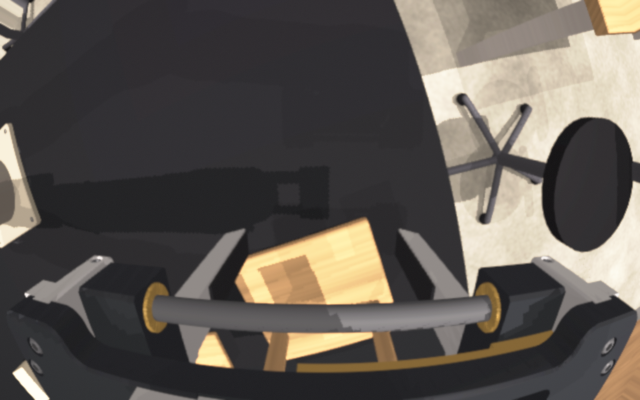

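All six keys are needed in every row.

Call:
apply_moves([
  {"tx": 0,"ty": 0,"tz": 0.06,"wx": 0,"wy": 0,"wz": 0},
  {"tx": 0,"ty": 0,"tz": 0.06,"wx": 0,"wy": 0,"wz": 0},
  {"tx": 0,"ty": 0,"tz": 0.06,"wx": 0,"wy": 0,"wz": 0},
  {"tx": 0.01,"ty": -0.05,"tz": 0,"wx": 0,"wy": 0,"wz": -0.18},
  {"tx": 0.02,"ty": -0.05,"tz": 0,"wx": 0,"wy": 0,"wz": -0.18},
], claw=0.094, squeeze=40)

```text
clock: 0.88
position: [0.2364, 0.5157, 0.4051]
ee_rot: [0.539, 1.503, -0.537]
contact_force: [0.3, 0.3, -0.5]
width: 0.0939
```

Call:
apply_moves([
  {"tx": 0.04,"ty": -0.045,"tz": 0,"wx": 0,"wy": 0,"wz": -0.18},
  {"tx": 0.04,"ty": -0.045,"tz": 0,"wx": 0,"wy": 0,"wz": -0.18},
  {"tx": 0.04,"ty": -0.045,"tz": 0,"wx": 0,"wy": 0,"wz": -0.18},
  {"tx": 0.04,"ty": -0.04,"tz": 0,"wx": 0,"wy": 0,"wz": -0.18},
  {"tx": 0.02,"ty": -0.03,"tz": 0,"wx": 0,"wy": 0,"wz": -0.18},
])

```text
clock: 1.5
position: [0.4187, 0.3086, 0.4047]
ee_rot: [1.226, 1.198, -1.225]
contact_force: [-0.4, 1.2, -0.4]
width: 0.0937
```

```bash
python3 - <<'E'
from h import *
delta([.425,.3015,.40],toolR(SY,0,1))
snap('wrist','wrist2')
E
```

```text
t 1.5 pos [0.4187 0.3086 0.4047] w 0.0937 F [-0.4  1.2 -0.4]
tool x [ 0.001 -0.    -1.   ] y [ 1.    -0.022  0.001] j [-1.001  0.296  0.43   1.599 -0.127  1.274 -0.573]
d [ 0.0063 -0.0071 -0.0047] w [ 0.0003  0.0009 -0.0789] rows 0.42
```

View pics/wrist2.png

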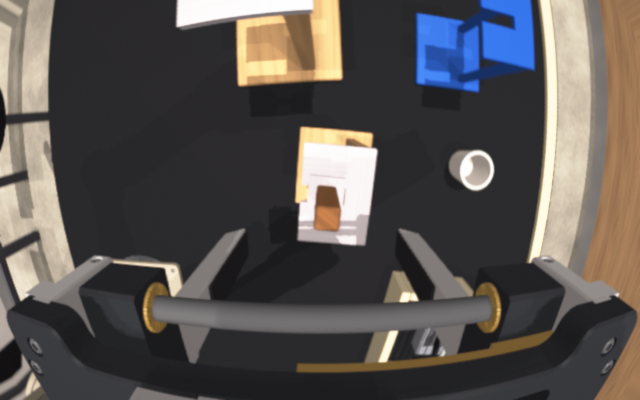

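```bash
cat >> h.py <<'E'
def wpts(s,st):
    h,w=s['range_z'].shape; f=h/2/np.tan(np.radians(s['fovy'])/2)
    v,u=np.mgrid[0:h,0:w]; z=s['range_z']; dx=u-s['cx'];dy=v-s['cy'];r=np.hypot(dx,dy)+1e-9
    t=np.tan(r/f); P=np.stack([dx/r*t*z,-dy/r*t*z,-z],-1)
    H=np.array(s['hand_eye']); T=P@H[:3,:3].T+H[:3,3]
    W=R.from_rotvec(st['ee_rot']).apply(T.reshape(-1,3)).reshape(T.shape)+st['position']
    W[z<=0]=np.nan; return W
E
python3 - <<'E'
from h import *
st=ctrl.read_state(); s=load('wrist2'); W=wpts(s,st); im=s['frame'].astype(int)
x,y,z=W[...,0],W[...,1],W[...,2]
near=(abs(x-.43)<.09)&(abs(y-.3)<.1)
def box(m,name):
    m=cv2.morphologyEx(m.astype(np.uint8),cv2.MORPH_OPEN,np.ones((2,2)))>0
    P=W[m];r=cv2.minAreaRect(P[:,:2].astype(np.float32)*1000)
    print(name,len(P),np.round(r[0],1),np.round(r[1],1),round(r[2],1),np.round(np.percentile(P[:,2],[2,50,98])*1000,1))
box(near&(abs(z-.225)<.012)&(im.min(-1)>90),'fork')
box(near&(abs(z-.012)<.006),'foot')
br=near&(im[...,0]-im[...,2]>40)&(z>.24)
box(br,'handle'); box(br&(z>.317),'top')
box(near&(z>.229)&(z<.236),'collar')
for zz in(.24,.26,.28,.30): box(br&(abs(z-zz)<.01),'h%.2f'%zz)
E
```

```text
fork 5649 [456.3 243. ] [206.6 132.1] 80.3 [nan nan nan]
foot 1377 [414.3 325.9] [190.6  96.8] 42.0 [nan nan nan]
handle 4583 [427.2 292. ] [ 77.2 118.2] 81.3 [nan nan nan]
top 4208 [427.2 292.5] [ 76.1 118.4] 81.3 [nan nan nan]
collar 655 [429.2 283.5] [48.3 79.9] 14.8 [nan nan nan]
h0.24 16 [429.5 310.4] [ 0.6 12.7] 83.4 [246.4 251.  255.8]
h0.26 79 [429.2 310.4] [ 1.8 18.2] 79.8 [256.7 264.9 274. ]
h0.28 85 [428.4 310.7] [ 1.5 18.3] 80.5 [276.1 285.8 293.3]
h0.30 125 [434.4 303.8] [11.3 32.9] 43.4 [289.9 304.2 313. ]
```

```bash
python3 - <<'E'
from h import *
st=ctrl.read_state(); s=load('wrist2'); W=wpts(s,st); im=s['frame'].astype(int)
x,y,z=W[...,0],W[...,1],W[...,2]
near=np.zeros(x.shape,bool); near[120:252,285:385]=1; near&=~np.isnan(x)
def box(m,name):
    P=W[m];r=cv2.minAreaRect(P[:,:2].astype(np.float32)*1000)
    print(name,len(P),np.round(r[0],1),np.round(r[1],1),round(r[2],1),np.round(np.percentile(P[:,2],[2,50,98])*1000,1))
box(near&(abs(z-.225)<.012)&(im.min(-1)>90),'fork')
br=near&(im[...,0]-im[...,2]>40)&(z>.24)
box(br,'handle'); box(br&(z>.316),'top')
box(near&(z>.230)&(z<.236)&(im.min(-1)>90),'collar')
for zz in(.26,.28,.30): box(br&(abs(z-zz)<.01),'h%.2f'%zz)
im2=im.astype(np.uint8)[110:270,280:400,::-1]; cv2.imwrite('pics/w2c.png',cv2.resize(im2,None,fx=5,fy=5,interpolation=2)[:590])
E
```

```text
fork 5654 [438.3 296.1] [115.4  80.8] 84.0 [223.6 225.4 232. ]
handle 1002 [426.5 300.2] [22.9 21. ] 83.1 [248.8 320.2 322.2]
top 640 [426.5 300. ] [22.4 21. ] 83.1 [317.6 321.  322.4]
collar 620 [426.3 299.3] [40.9 40.6] 82.9 [230.2 231.2 232.7]
h0.26 84 [427.6 310.4] [ 1.9 18.9] 82.3 [251.2 262.  269.5]
h0.28 89 [427.8 310.8] [ 1.6 18.9] 81.4 [271.1 281.5 289.3]
h0.30 129 [427.5 310.6] [ 1.9 19.4] 82.8 [290.7 301.4 309.5]
```

View pics/w2c.png

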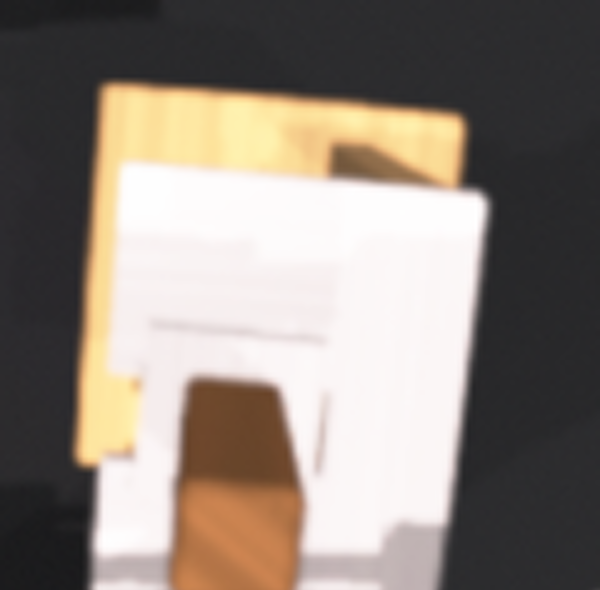

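Call:
apply_moves([
  {"tx": 0.0076,"ty": -0.0087,"tz": -0.005,"wx": 0,"wy": 0,"wz": -0.1},
  {"tx": 0,"ty": 0,"tz": -0.02,"wx": 0,"wy": 0,"wz": 0},
  {"tx": 0,"ty": 0,"tz": -0.03,"wx": 0,"wy": 0,"wz": 0},
  {"tx": 0,"ty": 0,"tz": -0.03,"wx": 0,"wy": 0,"wz": 0},
  {"tx": 0,"ty": 0,"tz": -0.02,"wx": 0,"wy": 0,"wz": 0},
])

```text
clock: 2.17
position: [0.4236, 0.3025, 0.2981]
ee_rot: [1.29, 1.154, -1.293]
contact_force: [-0.2, -0.0, 0.9]
width: 0.0939
```

```bash
python3 - <<'E'
from h import *
delta([.4263,.300,.28],toolR(np.radians(-7),0,1))
snap('wrist','wrist3')
E
```

```text
t 2.17 pos [0.4236 0.3025 0.2981] w 0.0939 F [-0.2 -0.   0.9]
tool x [-0.001 -0.001 -1.   ] y [ 0.994 -0.112 -0.001] j [-0.976  0.385  0.427  1.783 -0.184  1.015 -0.59 ]
d [ 0.0027 -0.0025 -0.0181] w [ 0.0008 -0.0014 -0.0102] rows 0.3
```

View pics/wrist3.png

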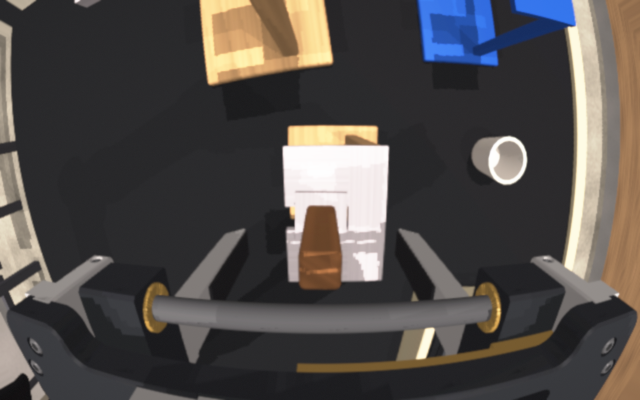

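Call:
apply_moves([
  {"tx": 0.0027,"ty": -0.0025,"tz": -0.018,"wx": 0,"wy": 0,"wz": -0.01},
  {"tx": 0,"ty": 0,"tz": 0,"wx": 0,"wy": 0,"wz": 0},
])

```text
clock: 2.48
position: [0.4265, 0.2997, 0.281]
ee_rot: [1.297, 1.149, -1.301]
contact_force: [-0.0, 0.0, 1.2]
width: 0.094
```

Call:
apply_moves([
  {"tx": 0,"ty": 0,"tz": 0,"wx": 0,"wy": 0,"wz": 0},
  {"tx": 0,"ty": 0,"tz": 0,"wx": 0,"wy": 0,"wz": 0},
  {"tx": 0,"ty": 0,"tz": 0,"wx": 0,"wy": 0,"wz": 0},
  {"tx": 0,"ty": 0,"tz": 0,"wx": 0,"wy": 0,"wz": 0},
  {"tx": 0,"ty": 0,"tz": 0,"wx": 0,"wy": 0,"wz": 0},
], claw=0.0, squeeze=50)

```text
clock: 3.1
position: [0.4271, 0.3001, 0.2816]
ee_rot: [1.299, 1.149, -1.299]
contact_force: [-0.4, -0.4, -0.6]
width: 0.0473
```

```bash
python3 - <<'E'
from h import *
rep()
E
```

```text
t 3.1 pos [0.4271 0.3001 0.2816] w 0.0473 F [-0.4 -0.4 -0.6]
tool x [ 0.  0. -1.] y [ 0.992 -0.123  0.   ] j [-0.964  0.404  0.425  1.805 -0.197  0.974 -0.581]
```

Still closing; wait more.

Call:
apply_moves([
  {"tx": 0,"ty": 0,"tz": 0,"wx": 0,"wy": 0,"wz": 0},
  {"tx": 0,"ty": 0,"tz": 0,"wx": 0,"wy": 0,"wz": 0},
  {"tx": 0,"ty": 0,"tz": 0,"wx": 0,"wy": 0,"wz": 0},
  {"tx": 0,"ty": 0,"tz": 0,"wx": 0,"wy": 0,"wz": 0},
  {"tx": 0,"ty": 0,"tz": 0,"wx": 0,"wy": 0,"wz": 0},
])

```text
clock: 3.72
position: [0.4271, 0.3, 0.2813]
ee_rot: [1.299, 1.148, -1.299]
contact_force: [-0.8, 1.1, -0.8]
width: 0.0216
```

Call:
apply_moves([
  {"tx": 0,"ty": 0,"tz": 0.006,"wx": 0,"wy": 0,"wz": 0},
  {"tx": 0,"ty": 0,"tz": 0.004,"wx": 0,"wy": 0,"wz": 0},
  {"tx": 0,"ty": 0,"tz": 0,"wx": 0,"wy": 0,"wz": 0},
])

```text
clock: 4.1
position: [0.4275, 0.3001, 0.292]
ee_rot: [1.3, 1.148, -1.298]
contact_force: [-0.5, 0.8, -2.1]
width: 0.0216
```

```bash
python3 - <<'E'
from h import *
rep(); snap('scene','scene4'); snap('wrist','wrist4')
im=cv2.imread('pics/scene4.png')[60:220,250:420]; cv2.imwrite('pics/scene4c.png',cv2.resize(im,None,fx=3.5,fy=3.5,interpolation=2))
E
```

```text
t 4.1 pos [0.4275 0.3001 0.292 ] w 0.0216 F [-0.5  0.8 -2.1]
tool x [ 0.001  0.001 -1.   ] y [ 0.992 -0.123  0.001] j [-0.968  0.393  0.429  1.79  -0.191  0.999 -0.587]
```

View pics/scene4c.png

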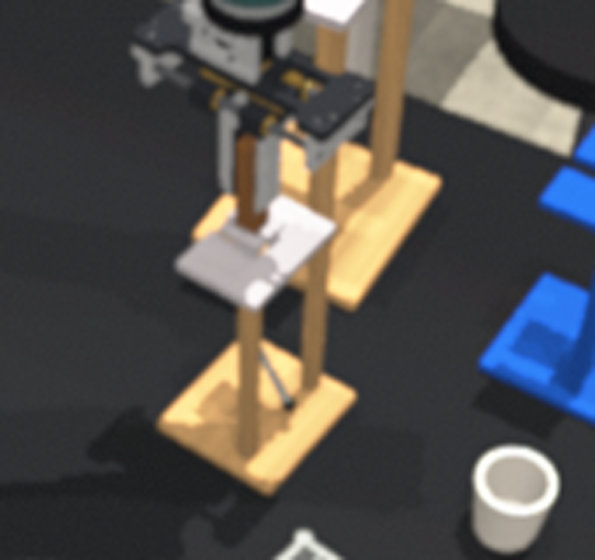

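Call:
apply_moves([
  {"tx": -0.02,"ty": 0.0021,"tz": 0,"wx": 0,"wy": 0,"wz": 0},
  {"tx": -0.025,"ty": 0.0026,"tz": 0,"wx": 0,"wy": 0,"wz": 0},
  {"tx": -0.03,"ty": 0.0031,"tz": 0,"wx": 0,"wy": 0,"wz": 0},
  {"tx": -0.025,"ty": 0.0026,"tz": 0,"wx": 0,"wy": 0,"wz": 0},
  {"tx": 0,"ty": 0,"tz": 0,"wx": 0,"wy": 0,"wz": 0},
])

```text
clock: 4.82
position: [0.3239, 0.3107, 0.2914]
ee_rot: [1.295, 1.152, -1.298]
contact_force: [1.5, -0.3, -2.2]
width: 0.0219
```

```bash
python3 - <<'E'
from h import *
st,r=rep(); snap('scene','scene5'); snap('wrist','wrist5')
im=cv2.imread('pics/scene5.png')[60:220,250:420]; cv2.imwrite('pics/scene5c.png',cv2.resize(im,None,fx=3.5,fy=3.5,interpolation=2))
E
```

```text
t 4.83 pos [0.3239 0.3107 0.2914] w 0.0219 F [ 1.5 -0.3 -2.2]
tool x [-0.002  0.    -1.   ] y [ 0.993 -0.119 -0.002] j [-1.155  0.275  0.423  1.963 -0.141  0.933 -0.781]
```

View pics/scene5c.png

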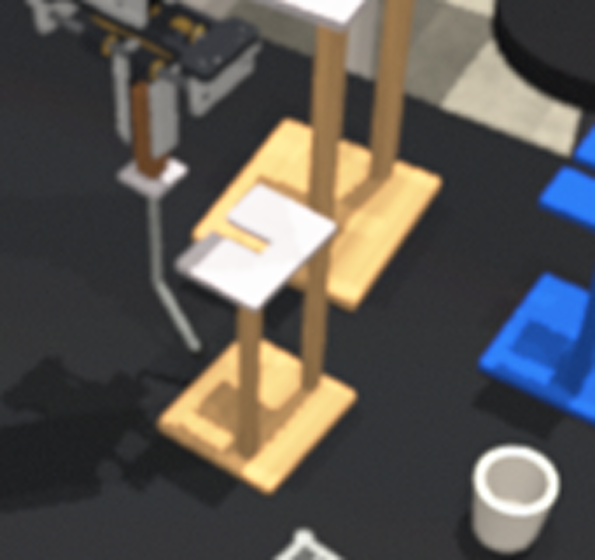

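Call:
apply_moves([
  {"tx": 0,"ty": 0,"tz": 0.05,"wx": 0,"wy": 0,"wz": 0},
  {"tx": 0,"ty": 0,"tz": 0.06,"wx": 0,"wy": 0,"wz": 0},
  {"tx": 0,"ty": -0.05,"tz": 0.01,"wx": 0,"wy": 0,"wz": 0},
  {"tx": 0.005,"ty": -0.06,"tz": 0,"wx": 0,"wy": 0,"wz": 0},
  {"tx": 0.025,"ty": -0.055,"tz": 0,"wx": 0,"wy": 0,"wz": 0},
])

```text
clock: 5.55
position: [0.3571, 0.1434, 0.4119]
ee_rot: [1.3, 1.15, -1.298]
contact_force: [0.8, 0.3, -1.4]
width: 0.022
```

Call:
apply_moves([
  {"tx": 0.028,"ty": -0.055,"tz": 0,"wx": 0,"wy": 0,"wz": -0.03},
  {"tx": 0.028,"ty": -0.055,"tz": 0,"wx": 0,"wy": 0,"wz": -0.03},
  {"tx": 0.028,"ty": -0.05,"tz": 0,"wx": 0,"wy": 0,"wz": 0},
  {"tx": 0,"ty": -0.015,"tz": 0,"wx": 0,"wy": 0,"wz": 0},
  {"tx": 0,"ty": 0,"tz": 0,"wx": 0,"wy": 0,"wz": 0},
])

```text
clock: 6.18
position: [0.4412, -0.0316, 0.4114]
ee_rot: [1.345, 1.114, -1.347]
contact_force: [0.0, 0.2, -1.5]
width: 0.0221
```

```bash
python3 - <<'E'
from h import *
delta(bayw([-100,0,400])if 0 else bayw(np.array([-.1,0,.40])),toolR(BY,0,1)); snap('scene','scene6'); snap('wrist','wrist6'); snap('top','top6')
E
```

```text
t 6.17 pos [ 0.4412 -0.0316  0.4114] w 0.0221 F [ 0.   0.2 -1.5]
tool x [-0.    -0.001 -1.   ] y [ 0.982 -0.187  0.   ] j [-0.65   0.181  0.8    1.767 -0.135  1.251 -0.003]
d [-0.0019  0.0018 -0.0114] w [ 0.0009 -0.0001  0.0063] rows 0.19
```

View pics/scene6.png

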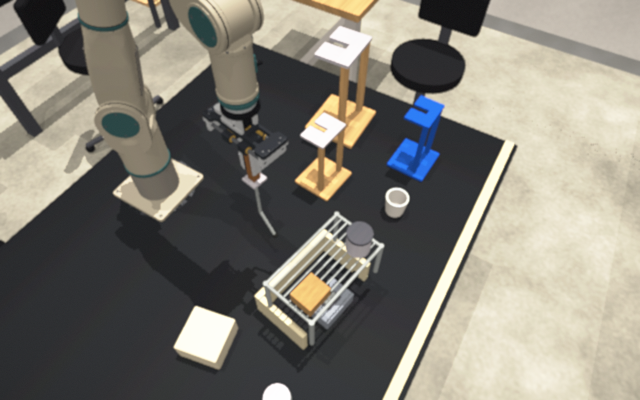

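View pics/wrist6.png

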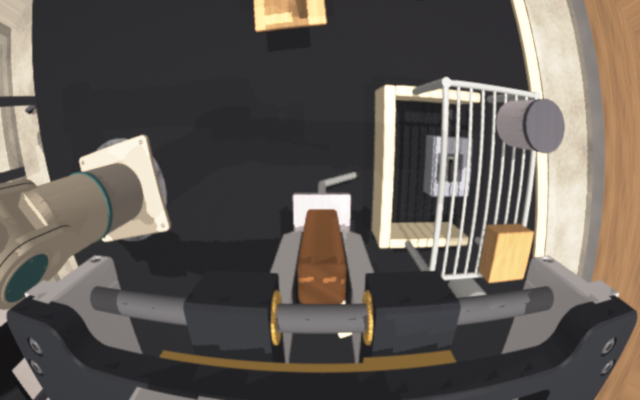

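```bash
cat >> h.py <<'E'
def wproj(s,st,Pw):
    h=s['range_z'].shape[0]; f=h/2/np.tan(np.radians(s['fovy'])/2)
    T=R.from_rotvec(st['ee_rot']).inv().apply(np.array(Pw)-st['position'])
    H=np.array(s['hand_eye']); C=(T-H[:3,3])@H[:3,:3]
    x,y,z=C[0],-C[1],-C[2]; rr=np.hypot(x,y); t=np.arctan2(rr,z)
    return s['cx']+f*t*x/rr, s['cy']+f*t*y/rr
def cproj(s,Pw):
    h=s['range_z'].shape[0]; f=h/2/np.tan(np.radians(s['fovy'])/2)
    M=np.linalg.inv(s['cam_to_world']); C=M[:3,:3]@Pw+M[:3,3]
    return s['cx']+f*C[0]/-C[2], s['cy']+f*C[1]/C[2]
# rod in tool: handle origin = tcp + 0.0013*toolx ; rod z=-tool x; rod x = tool y
def rodpt(st,p):
    r=R.from_rotvec(st['ee_rot']); q=np.array([-p[2]+.0013,p[0],p[1]*-1.0])
    # rod y = rodz x rodx = (-tx) x ty = -tz
    return st['position']+r.apply(q)
TIP=[.046,0,-.2505]; BEND=[0,0,-.185]
E
python3 - <<'E'
from h import *
st=ctrl.read_state(); s=load('wrist6'); im=s['frame'].copy()
W=wpts(s,st)
tip=rodpt(st,TIP);b=rodpt(st,BEND); print('tip w',tip,'px',wproj(s,st,tip),wproj(s,st,b))
sc=load('scene6');tp=load('top6')
print('scene px',cproj(sc,tip),'top',cproj(tp,tip))
print('lever tip px', wproj(s,st,bayw(np.array([.105,0,.102]))))
for (bx,by,bz) in [(0,.135,.09),(0,-.135,.09),(18e-3,.119,.09),(.05,.135,.216),(.05,-.135,.216),(.105,0,.102)]:
    print((bx,by,bz),np.round(wproj(s,st,bayw(np.array([bx,by,bz])))))
x,y,z=W[...,0],W[...,1],W[...,2]
m=np.zeros(x.shape,bool); m[80:250,370:480]=1
u=m&(abs(z-.09)<.006)&(im.min(-1)>110)
P=W[u];r=cv2.minAreaRect(P[:,:2].astype(np.float32)*1000);print(r,len(P))
box=m&(abs(z-.045)<.006)
P=W[box];r=cv2.minAreaRect(P[:,:2].astype(np.float32)*1000);print(r,len(P))
k=im[70:250,300:500,::-1]; cv2.imwrite('pics/w6c.png',cv2.resize(k,None,fx=3.3,fy=3.3,interpolation=2)[:600])
E
```

```text
tip w [ 0.48624308 -0.03666219  0.15956575] px (np.float64(354.98807440624523), np.float64(178.00399414968828)) (np.float64(320.9985850197824), np.float64(188.16881743829683))
scene px (np.float64(273.77815511912826), np.float64(234.255056364804)) top (np.float64(359.7241394522952), np.float64(213.61490339171374))
lever tip px (np.float64(446.5509606437884), np.float64(173.93223826506917))
(0, 0.135, 0.09) [385.  86.]
(0, -0.135, 0.09) [379. 250.]
(0.018, 0.119, 0.09) [396.  97.]
(0.05, 0.135, 0.216) [446.  79.]
(0.05, -0.135, 0.216) [429. 285.]
(0.105, 0, 0.102) [447. 174.]
((628.4593505859375, -60.46778869628906), (271.1315612792969, 186.4410400390625), 80.12724304199219) 3002
((625.7598876953125, -60.356292724609375), (264.7508239746094, 181.65097045898438), 79.66517639160156) 1739
```

View pics/w6c.png

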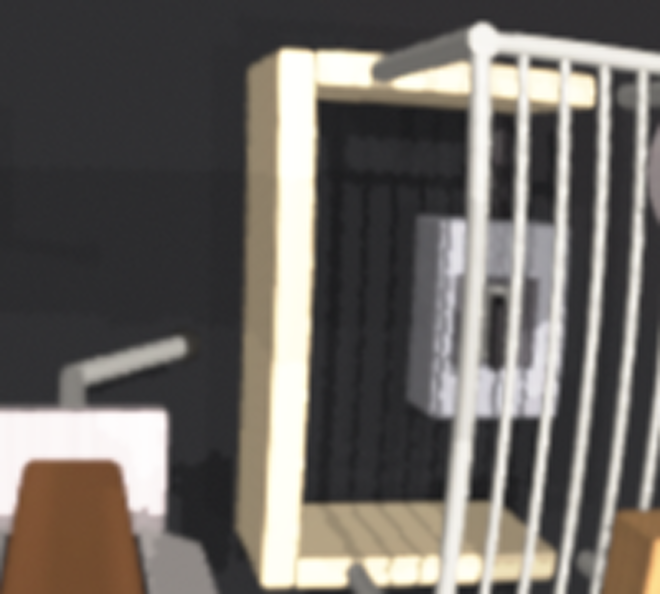

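```bash
cat >> h.py <<'E'
def wp(bx,bz,thd,by=.001):
    th=np.radians(thd); Rt=toolR(BY,th,1)
    ball=bayw(np.array([bx,by,bz])/1.0)
    q=np.array([.2505+.0013,.046,0])
    return ball-Rt.apply(q),Rt
def clear(bx,bz,thd):
    th=np.radians(thd);ph=th+np.radians(35)
    b=np.array([bx,bz]);s=b+.08*np.array([-np.sin(ph),np.cos(ph)]);c=s+.13*np.array([-np.sin(th),np.cos(th)])
    def d(p,a,e):
        t=np.clip(np.dot(p-a,e-a)/np.dot(e-a,e-a),0,1);return np.linalg.norm(a+t*(e-a)-p)
    w=np.array([.05,.216]);return min(d(w,b,s),d(w,s,c))-.008, min(d(np.array([k,.09]),b,s) for k in(0,.018))-.007
WPS=[(.02,.14,0),(.055,.115,8),(.085,.09,15),(.115,.09,25),(.146,.092,35)]
E
python3 - <<'E'
from h import *
st,r=rep(); p=st['position']
prev=None
for w in WPS:
    P,Rt=wp(w[0],w[1],w[2]); dd=P-p; ww=(Rt*r.inv()).as_rotvec()
    print(w,np.round(P,4),'d',np.round(dd,4),'w',np.round(ww,3),'clear',np.round(clear(*w),3)); p,r=P,Rt
E
```

```text
t 6.33 pos [ 0.441  -0.0285  0.4114] w 0.022 F [-0.3  0.4 -1.6]
tool x [-0.     0.001 -1.   ] y [ 0.984 -0.181 -0.   ] j [-0.654  0.18   0.797  1.767 -0.136  1.251 -0.004]
(0.02, 0.14, 0) [ 0.5122 -0.0421  0.3918] d [ 0.0712 -0.0136 -0.0196] w [-0.001 -0.     0.   ] clear [0.06  0.043]
(0.055, 0.115, 8) [ 0.5126 -0.0422  0.3579] d [ 0.0004 -0.0001 -0.0339] w [-0.025 -0.137  0.   ] clear [0.047 0.037]
(0.085, 0.09, 15) [ 0.5136 -0.0424  0.3213] d [ 0.001  -0.0002 -0.0366] w [-0.022 -0.12  -0.   ] clear [0.037 0.036]
(0.115, 0.09, 25) [ 0.5052 -0.0408  0.2988] d [-0.0084  0.0015 -0.0225] w [-0.032 -0.172  0.   ] clear [0.032 0.042]
(0.146, 0.092, 35) [ 0.5023 -0.0403  0.2719] d [-0.003   0.0005 -0.0269] w [-0.032 -0.172  0.   ] clear [0.03  0.053]
```

Call:
apply_moves([
  {"tx": 0.036,"ty": -0.007,"tz": -0.005,"wx": 0,"wy": 0,"wz": 0},
  {"tx": 0.035,"ty": -0.0066,"tz": -0.015,"wx": 0,"wy": 0,"wz": 0},
  {"tx": 0,"ty": 0,"tz": -0.018,"wx": -0.013,"wy": -0.068,"wz": 0},
  {"tx": 0,"ty": 0,"tz": -0.016,"wx": -0.012,"wy": -0.069,"wz": 0},
  {"tx": 0,"ty": 0,"tz": 0,"wx": 0,"wy": 0,"wz": 0},
])

```text
clock: 6.95
position: [0.5101, -0.0411, 0.3565]
ee_rot: [1.392, 1.01, -1.242]
contact_force: [0.5, 0.5, -0.7]
width: 0.0216
```

```bash
python3 - <<'E'
from h import *
P,Rt=wp(*WPS[2]); delta(P,Rt); snap('wrist','wrist7'); snap('scene','scene7')
st=ctrl.read_state(); print(rodpt(st,TIP), R.from_euler('z',-BY).apply(rodpt(st,TIP)-BAY))
im=cv2.imread('pics/scene7.png')[150:350,200:400]; cv2.imwrite('pics/scene7c.png',cv2.resize(im,None,fx=3,fy=3,interpolation=2))
E
```

```text
t 6.95 pos [ 0.5101 -0.0411  0.3565] w 0.0216 F [ 0.5  0.5 -0.7]
tool x [ 0.133 -0.023 -0.991] y [ 0.975 -0.178  0.135] j [-0.595  0.281  0.796  1.832 -0.24   0.986  0.107]
d [ 0.0035 -0.0012 -0.0352] w [-0.0242 -0.1244 -0.0014] rows 0.68
[ 0.59195755 -0.05621869  0.11532265] [0.05498427 0.0015322  0.11532265]
```

View pics/scene7c.png

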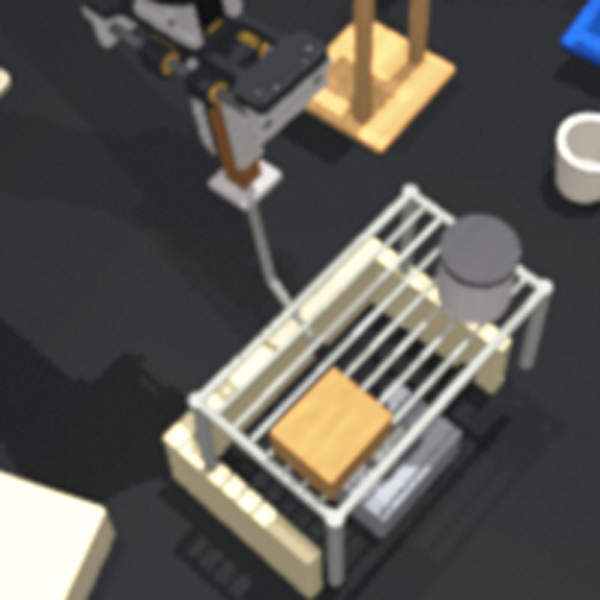

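View pics/wrist7.png

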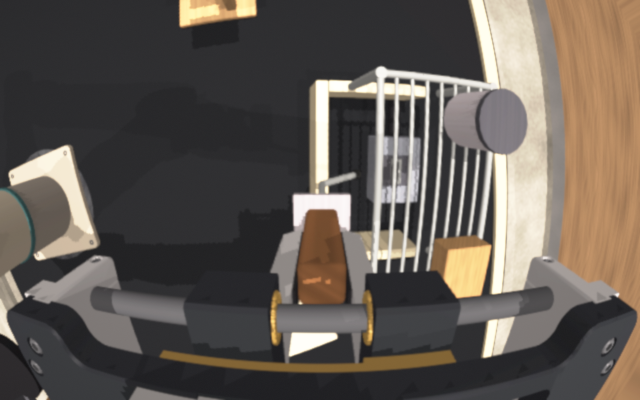

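```bash
python3 - <<'E'
from h import *
s=load('wrist7'); st=ctrl.read_state(); W=wpts(s,st); im=s['frame'].astype(int)
B=R.from_euler('z',-BY).apply((W-BAY).reshape(-1,3)).reshape(W.shape)
m=np.zeros(im.shape[:2],bool); m[100:230,300:450]=1
d=m&(B[...,2]>.06)&(B[...,2]<.12)&(B[...,0]>.085)&(B[...,0]<.16)&(abs(B[...,1])<.04)
print(d.sum(),np.round(np.percentile(B[d],[3,50,97],axis=0)*1000,1))
bx=m&(abs(B[...,2]-.045)<.006)&(B[...,0]>.09)&(B[...,0]<.2)&(abs(B[...,1])<.07)
print('box',bx.sum(),np.round(np.percentile(B[bx],[1,50,99],axis=0)*1000,1))
ch=m&(abs(B[...,2]-.09)<.006)&(B[...,0]>-.02)&(B[...,0]<.2)
print('ups',np.round(np.percentile(B[ch],[1,50,99],axis=0)*1000,1))
rd=m&(B[...,2]>.10)&(B[...,2]<.135)&(B[...,0]>.02)&(B[...,0]<.08)&(abs(B[...,1])<.04)
print('toe',rd.sum(),np.round(np.percentile(B[rd],[3,50,97],axis=0)*1000,1))
k=s['frame'][110:230,300:440,::-1]; cv2.imwrite('pics/w7c.png',cv2.resize(k,None,fx=5,fy=5,interpolation=2))
E
```

```text
75 [[110.7 -13.8  60.7]
 [117.2   2.1 104.4]
 [141.4  17.  109.2]]
box 1704 [[103.8 -53.1  40.3]
 [149.9   3.3  47.7]
 [182.2  55.6  50.9]]
ups [[  3.8 -19.2  84.9]
 [ 11.6  48.9  91.7]
 [ 20.5 107.2  93.8]]
toe 97 [[ 40.3   2.2 116.5]
 [ 52.4   9.  122.1]
 [ 60.4  12.9 132.9]]
```

View pics/w7c.png

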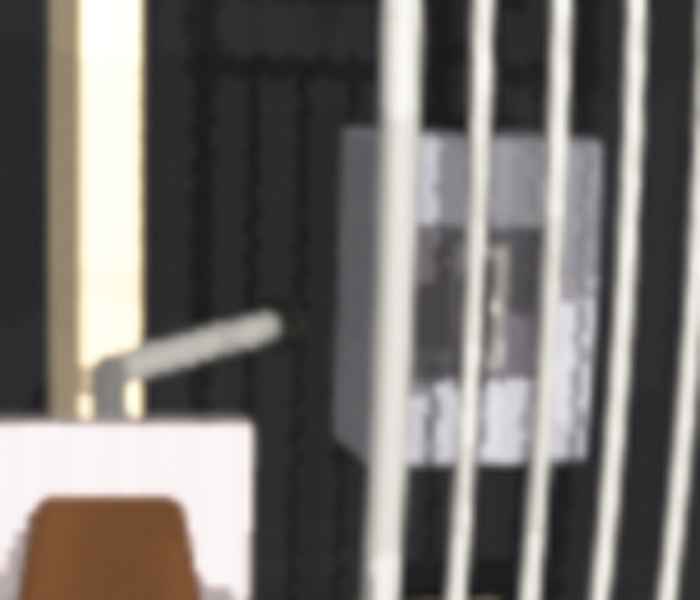

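```bash
python3 - <<'E'
from h import *
st=ctrl.read_state()
def show(W,name,m=None):
    B=R.from_euler('z',-BY).apply((W-BAY).reshape(-1,3)).reshape(W.shape)
    q=(B[...,2]>.10)&(B[...,2]<.24)&(B[...,0]>-.06)&(B[...,0]<.08)&(abs(B[...,1])<.03)
    if m is not None: q&=m
    P=B[q]*1000
    for z in range(105,240,10):
        k=abs(P[:,2]-z)<5
        if k.sum()>2: print(name,z,k.sum(),np.round(np.median(P[k],0),1))
    return
s=load('wrist7'); m=np.zeros((400,640),bool); m[160:200,315:375]=1
show(wpts(s,st),'wr',m)
s=load('scene7'); show(pts(s),'sc')
t=rodpt(st,TIP); print(cproj(s,t),cproj(s,rodpt(st,BEND)),cproj(s,rodpt(st,[0,0,-.06])), wproj(load('wrist7'),st,t),wproj(load('wrist7'),st,rodpt(st,BEND)))
tp=snap('top','top7'); show(pts(tp),'top'); print(cproj(tp,t),cproj(tp,rodpt(st,BEND)))
im=cv2.imread('pics/scene7.png')[200:270,260:320]; cv2.imwrite('pics/s7d.png',cv2.resize(im,None,fx=8,fy=8,interpolation=2))
im=cv2.imread('pics/top7.png')[150:240,320:410]; cv2.imwrite('pics/t7d.png',cv2.resize(im,None,fx=6,fy=6,interpolation=2))
E
```

```text
wr 115 24 [ 54.   11.4 118.5]
wr 125 57 [ 53.2   8.2 122.5]
wr 135 34 [ 40.1   8.8 135.5]
wr 145 35 [ 31.8   7.8 144.9]
wr 155 40 [ 22.1   7.4 155.1]
wr 165 47 [ 12.1   8.4 165.7]
wr 175 23 [  5.9   8.6 173.2]
wr 185 12 [ -1.4   9.7 187. ]
wr 195 17 [ -1.7   9.3 194.3]
wr 205 16 [ -3.7   9.9 204.9]
wr 215 39 [ 48.6   9.8 218.5]
wr 225 19 [ -5.4   9.3 224.3]
sc 115 15 [ 59.    4.3 117.1]
sc 125 14 [ 47.1   5.5 126.8]
sc 135 8 [ 35.6   4.2 138.4]
sc 145 7 [ 32.6   5.2 142.4]
sc 155 10 [ 19.5   4.8 156.5]
sc 165 16 [ 10.7   4.8 163.7]
sc 175 12 [  4.5   4.8 175.1]
sc 185 6 [  2.4   2.2 184.3]
sc 195 7 [  2.4   2.8 196.7]
sc 205 8 [ -0.6   5.2 203.7]
sc 215 123 [ 55.1  -0.4 216.4]
sc 225 18 [ -1.9   4.1 221.9]
sc 235 6 [ -4.4   2.6 236.9]
(np.float64(304.7586000067615), np.float64(266.7133525910098)) (np.float64(288.3146160270011), np.float64(243.27547333300572)) (np.float64(280.4295079604604), np.float64(212.26291599763874)) (np.float64(354.9997459739327), np.float64(178.01542431086045)) (np.float64(321.0060756815522), np.float64(188.18429309436846))
top 215 18 [ 51.   19.1 218.1]
top 225 6 [ 49.5  16.1 221.3]
(np.float64(362.88582015895), np.float64(186.4268879381432)) (np.float64(362.51879847528875), np.float64(198.45526926422903))
```

View pics/s7d.png

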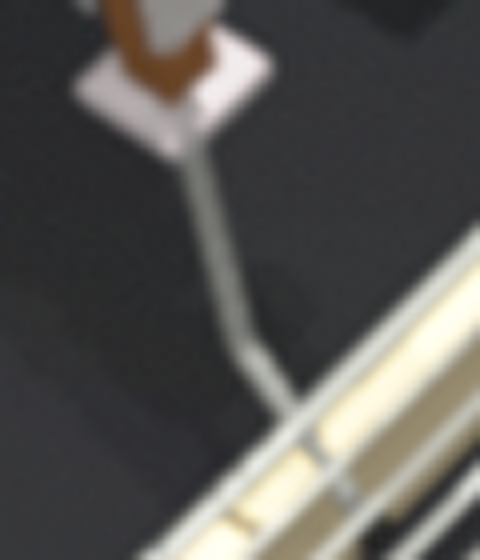

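View pics/t7d.png

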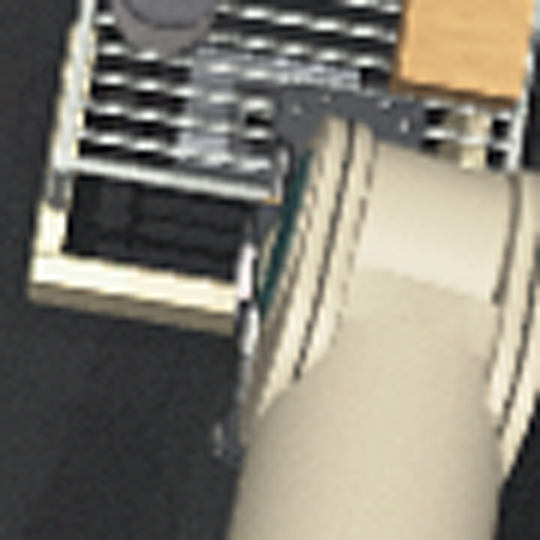

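Call:
apply_moves([
  {"tx": 0.001,"ty": -0.0025,"tz": -0.018,"wx": -0.012,"wy": -0.062,"wz": 0},
  {"tx": 0.001,"ty": -0.0025,"tz": -0.017,"wx": -0.012,"wy": -0.062,"wz": 0},
  {"tx": 0,"ty": 0,"tz": 0,"wx": 0,"wy": 0,"wz": 0},
])

```text
clock: 7.48
position: [0.513, -0.0478, 0.3221]
ee_rot: [1.434, 0.904, -1.15]
contact_force: [-0.7, 0.4, -2.6]
width: 0.0218
```

```bash
python3 - <<'E'
from h import *
P,Rt=wp(*WPS[3],by=-.003); delta(P,Rt); 
st=ctrl.read_state(); print(R.from_euler('z',-BY).apply(rodpt(st,TIP)-BAY))
P2,R2=wp(*WPS[4],by=-.003); print(P2-P)
E
```

```text
t 7.47 pos [ 0.513  -0.0478  0.3221] w 0.0218 F [-0.7  0.4 -2.6]
tool x [ 0.255 -0.047 -0.966] y [ 0.95  -0.176  0.259] j [-0.621  0.252  0.792  1.997 -0.252  0.715  0.118]
d [-0.0085  0.003  -0.0233] w [-0.0312 -0.171   0.0014] rows 0.93
[ 0.08556817 -0.00464093  0.09081555]
[-0.00295278  0.00054194 -0.02688989]
```

```bash
python3 - <<'E'
from h import *
for th in (20,22,25,27,30,33):
  for b in((.136,.085),(.142,.085),(.142,.080),(.146,.09)):
    print(th,b,np.round(clear(*b,th),4), np.round(wp(*b,th,by=-.003)[0],4))
E
```

```text
20 (0.136, 0.085) [0.0019 0.0595] [ 0.5436 -0.052   0.3059]
20 (0.142, 0.085) [-0.0038  0.0643] [ 0.5495 -0.053   0.3059]
20 (0.142, 0.08) [-0.0021  0.0616] [ 0.5495 -0.053   0.3009]
20 (0.146, 0.09) [-0.0068  0.0705] [ 0.5534 -0.0538  0.3109]
22 (0.136, 0.085) [0.0072 0.0569] [ 0.5361 -0.0506  0.3012]
22 (0.142, 0.085) [0.0017 0.0617] [ 0.542  -0.0517  0.3012]
22 (0.142, 0.08) [0.0035 0.0591] [ 0.542  -0.0517  0.2962]
22 (0.146, 0.09) [-0.0039  0.0679] [ 0.5459 -0.0524  0.3062]
25 (0.136, 0.085) [0.0153 0.053 ] [ 0.5252 -0.0486  0.2938]
25 (0.142, 0.085) [0.0099 0.058 ] [ 0.5311 -0.0496  0.2938]
25 (0.142, 0.08) [0.012  0.0554] [ 0.5311 -0.0496  0.2888]
25 (0.146, 0.09) [0.0041 0.064 ] [ 0.535  -0.0504  0.2988]
27 (0.136, 0.085) [0.0207 0.0505] [ 0.5181 -0.0473  0.2885]
27 (0.142, 0.085) [0.0154 0.0555] [ 0.524  -0.0483  0.2885]
27 (0.142, 0.08) [0.0177 0.0531] [ 0.524  -0.0483  0.2835]
27 (0.146, 0.09) [0.0096 0.0616] [ 0.5279 -0.0491  0.2935]
30 (0.136, 0.085) [0.0289 0.0468] [ 0.5078 -0.0454  0.2801]
30 (0.142, 0.085) [0.0237 0.052 ] [ 0.5137 -0.0465  0.2801]
30 (0.142, 0.08) [0.0262 0.0497] [ 0.5137 -0.0465  0.2751]
30 (0.146, 0.09) [0.0177 0.058 ] [ 0.5176 -0.0472  0.2851]
33 (0.136, 0.085) [0.0371 0.0434] [ 0.498  -0.0436  0.2711]
33 (0.142, 0.085) [0.0321 0.0487] [ 0.5039 -0.0447  0.2711]
33 (0.142, 0.08) [0.0348 0.0467] [ 0.5039 -0.0447  0.2661]
33 (0.146, 0.09) [0.026  0.0546] [ 0.5078 -0.0454  0.2761]
```

Call:
apply_moves([
  {"tx": -0.004,"ty": 0.002,"tz": -0.012,"wx": -0.016,"wy": -0.086,"wz": 0},
  {"tx": -0.0045,"ty": 0.001,"tz": -0.012,"wx": -0.015,"wy": -0.085,"wz": 0},
  {"tx": 0,"ty": 0,"tz": 0,"wx": 0,"wy": 0,"wz": 0},
])

```text
clock: 7.85
position: [0.5042, -0.0445, 0.2979]
ee_rot: [1.482, 0.765, -1.021]
contact_force: [0.5, 0.5, -0.9]
width: 0.0218
```

```bash
python3 - <<'E'
from h import *
P,Rt=wp(.137,.088,30,by=-.003); delta(P,Rt); 
st=ctrl.read_state(); print(R.from_euler('z',-BY).apply(rodpt(st,TIP)-BAY))
snap('wrist','wrist8');snap('scene','scene8')
im=cv2.imread('pics/scene8.png')[150:350,200:400]; cv2.imwrite('pics/scene8c.png',cv2.resize(im,None,fx=3,fy=3,interpolation=2))
E
```

```text
t 7.85 pos [ 0.5042 -0.0445  0.2979] w 0.0218 F [ 0.5  0.5 -0.9]
tool x [ 0.415 -0.076 -0.907] y [ 0.892 -0.165  0.421] j [-0.695  0.194  0.794  2.212 -0.243  0.368  0.085]
d [ 0.0046 -0.001  -0.0149] w [-0.0166 -0.0869  0.0009] rows 0.48
[ 0.11441872 -0.00282393  0.08896868]
```

View pics/scene8c.png

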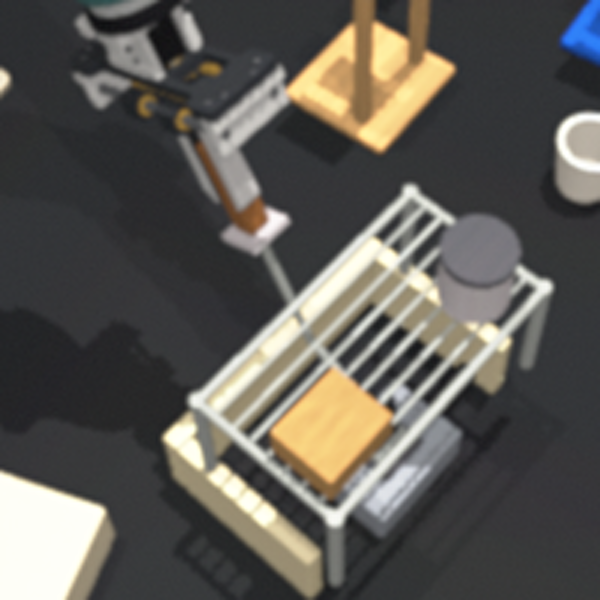

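View pics/wrist8.png

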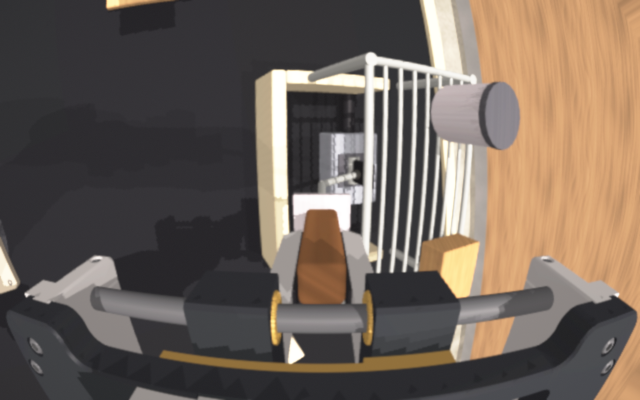

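```bash
python3 - <<'E'
from h import *
P,Rt=wp(.130,.087,27,by=-.003); delta(P,Rt); print(clear(.130,.087,27))
P2,Rt=wp(.142,.086,27,by=-.003); print(P2-P)
E
```

```text
t 7.95 pos [ 0.5075 -0.045   0.3   ] w 0.0216 F [-0.9 -0.8 -2.7]
tool x [ 0.419 -0.077 -0.905] y [ 0.89  -0.165  0.426] j [-0.694  0.195  0.795  2.206 -0.243  0.368  0.086]
d [ 0.0046 -0.0011 -0.0095] w [-0.0061 -0.0305  0.0012] rows 0.17
(np.float64(0.02517036743941578), np.float64(0.046900211370928806))
[ 0.01180286 -0.00216623 -0.001     ]
```

Call:
apply_moves([
  {"tx": 0.003,"ty": -0.0007,"tz": -0.004,"wx": -0.003,"wy": -0.016,"wz": 0},
  {"tx": 0.004,"ty": -0.0007,"tz": -0.005,"wx": -0.003,"wy": -0.016,"wz": 0},
  {"tx": 0.004,"ty": -0.0007,"tz": 0,"wx": 0,"wy": 0,"wz": 0},
  {"tx": 0,"ty": 0,"tz": 0,"wx": 0,"wy": 0,"wz": 0},
])

```text
clock: 8.45
position: [0.5173, -0.0476, 0.2897]
ee_rot: [1.491, 0.734, -0.994]
contact_force: [-1.0, -0.3, -2.4]
width: 0.0219
```

```bash
python3 - <<'E'
from h import *
P2,Rt=wp(.142,.086,27,by=-.003);delta(P2,Rt)
for k in range(1):
  st=ctrl.read_state(); print(R.from_euler('z',-BY).apply(rodpt(st,TIP)-BAY))
s=snap('wrist','wrist9'); k=s['frame'][110:230,280:420,::-1]; cv2.imwrite('pics/w9c.png',cv2.resize(k,None,fx=5,fy=5,interpolation=2))
s=snap('scene','scene9'); k=s['frame'][230:330,260:380,::-1]; cv2.imwrite('pics/s9c.png',cv2.resize(k,None,fx=5,fy=5,interpolation=2))
E
```

```text
t 8.45 pos [ 0.5173 -0.0476  0.2897] w 0.0219 F [-1.  -0.3 -2.4]
tool x [ 0.447 -0.083 -0.891] y [ 0.876 -0.162  0.455] j [-0.631  0.217  0.732  2.231 -0.304  0.289  0.142]
d [ 0.0066 -0.0008 -0.0002] w [0.0005 0.0007 0.0021] rows 0.11
[ 0.13547977 -0.00385637  0.08633768]
```

View pics/w9c.png

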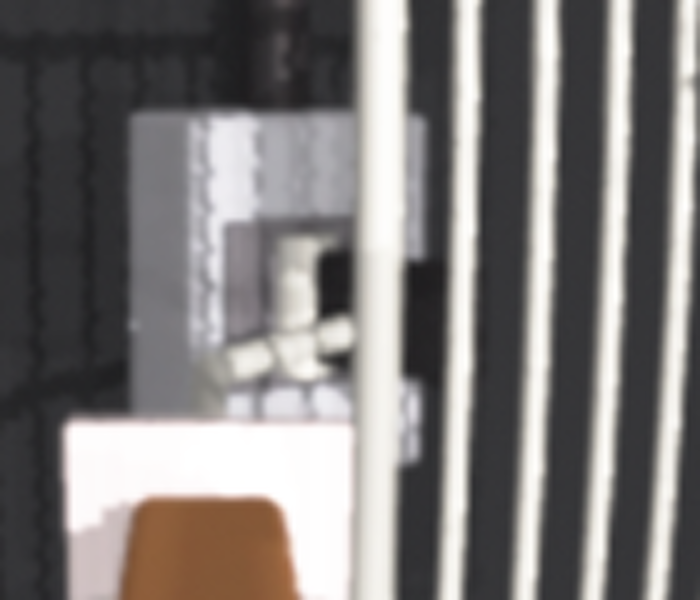

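View pics/s9c.png

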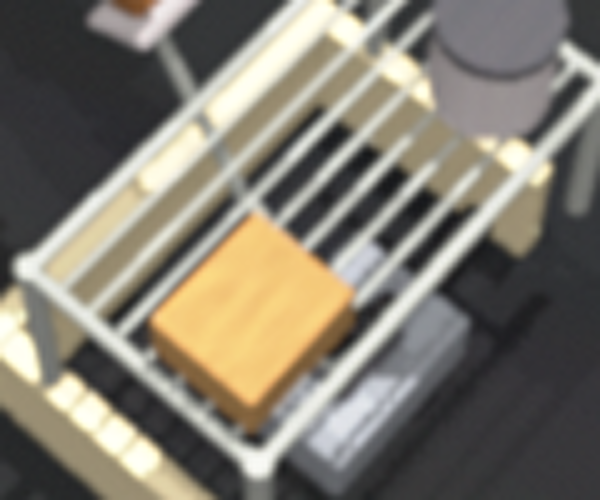

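Call:
apply_moves([
  {"tx": 0.004,"ty": -0.0007,"tz": 0,"wx": 0,"wy": 0,"wz": 0},
  {"tx": 0.003,"ty": -0.0006,"tz": 0,"wx": 0,"wy": 0,"wz": 0},
  {"tx": 0,"ty": 0,"tz": 0,"wx": 0,"wy": 0,"wz": 0},
])

```text
clock: 8.93
position: [0.524, -0.0486, 0.2896]
ee_rot: [1.491, 0.734, -0.994]
contact_force: [-0.8, 0.4, -2.2]
width: 0.0217
```

```bash
python3 - <<'E'
from h import *
rep()
st=ctrl.read_state(); print(R.from_euler('z',-BY).apply(rodpt(st,TIP)-BAY))
s=snap('wrist','wrist10'); k=s['frame'][110:230,280:420,::-1]; cv2.imwrite('pics/w10c.png',cv2.resize(k,None,fx=5,fy=5,interpolation=2))
W=wpts(s,st); B=R.from_euler('z',-BY).apply((W-BAY).reshape(-1,3)).reshape(W.shape)
im=s['frame'].astype(int)
m=np.zeros(im.shape[:2],bool); m[150:200,340:390]=1
q=m&(im.max(-1)<60)&(B[...,2]>.055)&(B[...,2]<.13)&(B[...,0]<.19)
print(q.sum(),np.round(np.percentile(B[q],[3,25,50,75,97],axis=0)*1000,1))
rep()
E
```

```text
t 8.93 pos [ 0.524  -0.0486  0.2896] w 0.0217 F [-0.8  0.4 -2.2]
tool x [ 0.447 -0.083 -0.89 ] y [ 0.876 -0.162  0.455] j [-0.608  0.227  0.714  2.217 -0.318  0.294  0.158]
[ 0.14230864 -0.00348269  0.08632094]
311 [[136.2 -13.2  60. ]
 [148.1  -5.9  84.1]
 [152.5   4.5  92.9]
 [159.5  11.5 101.8]
 [164.1  17.5 103.5]]
t 8.97 pos [ 0.524  -0.0486  0.2897] w 0.0218 F [-0.7 -0.1 -2.4]
tool x [ 0.448 -0.083 -0.89 ] y [ 0.876 -0.162  0.455] j [-0.608  0.227  0.714  2.217 -0.318  0.293  0.158]
```

View pics/w10c.png

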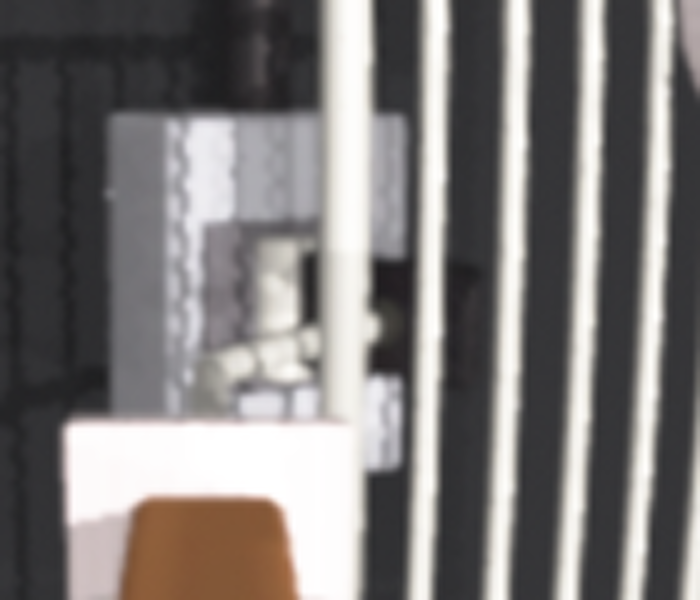

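```bash
cat >> h.py <<'E'
def lever(s,st,m=None):
    W=wpts(s,st); B=R.from_euler('z',-BY).apply((W-BAY).reshape(-1,3)).reshape(W.shape); im=s['frame'].astype(int)
    q=(im.max(-1)<60)&(B[...,2]>.06)&(B[...,2]<.115)&(B[...,0]<.19)&(B[...,0]>.09)&(B[...,1]<.02)&(B[...,1]>-.02)
    P=B[q][:,[0,2]]*1000; (vx,vz,x0,z0)=cv2.fitLine(P.astype(np.float32),cv2.DIST_HUBER,0,.01,.01).ravel()
    print('lever n',len(P),'angle',round(float(np.arctan2(vx*np.sign(vz),abs(vz)))+.5,3),'max',np.round(np.percentile(P,98,axis=0),1))
E
python3 - <<'E'
from h import *
st=ctrl.read_state(); lever(load('wrist10'),st); 
E
```

```text
lever n 303 angle 1.028 max [164.5 103.9]
```

Call:
apply_moves([
  {"tx": 0.003,"ty": -0.0006,"tz": 0,"wx": 0,"wy": 0,"wz": 0},
  {"tx": 0.003,"ty": -0.0005,"tz": 0,"wx": 0,"wy": 0,"wz": 0},
  {"tx": 0,"ty": 0,"tz": 0,"wx": 0,"wy": 0,"wz": 0},
])

```text
clock: 9.35
position: [0.5266, -0.0495, 0.2896]
ee_rot: [1.493, 0.74, -0.997]
contact_force: [-26.2, 3.9, 28.8]
width: 0.0216
```

```bash
python3 - <<'E'
from h import *
st,r=rep(); print(R.from_euler('z',-BY).apply(rodpt(st,TIP)-BAY))
s=snap('wrist','wrist11');lever(s,st); k=s['frame'][110:230,280:420,::-1]; cv2.imwrite('pics/w11c.png',cv2.resize(k,None,fx=5,fy=5,interpolation=2))
s=snap('scene','scene11'); k=s['frame'][190:300,240:360,::-1]; cv2.imwrite('pics/s11c.png',cv2.resize(k,None,fx=5,fy=5,interpolation=2))
E
```

```text
t 9.35 pos [ 0.5266 -0.0495  0.2896] w 0.0216 F [-26.2   3.9  28.8]
tool x [ 0.443 -0.079 -0.893] y [ 0.878 -0.165  0.45 ] j [-0.589  0.232  0.701  2.206 -0.329  0.305  0.17 ]
[ 0.14389754 -0.00335871  0.08539779]
lever n 305 angle 1.027 max [165.6 103.6]
```

View pics/w11c.png

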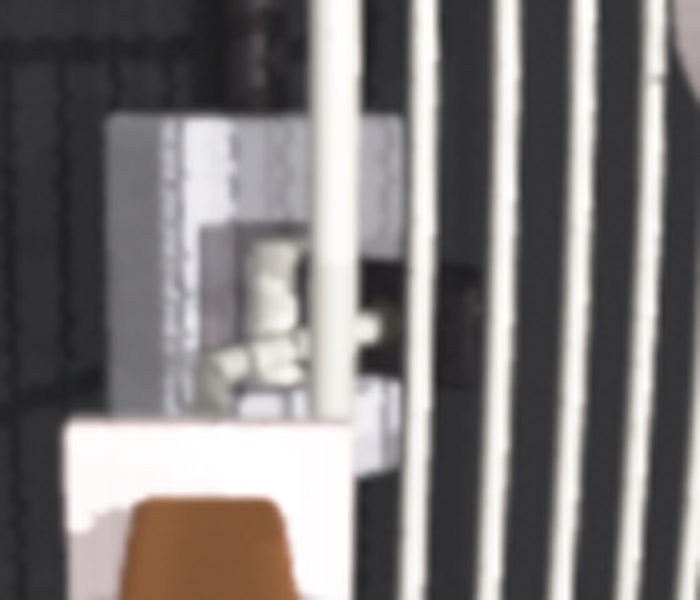

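View pics/s11c.png

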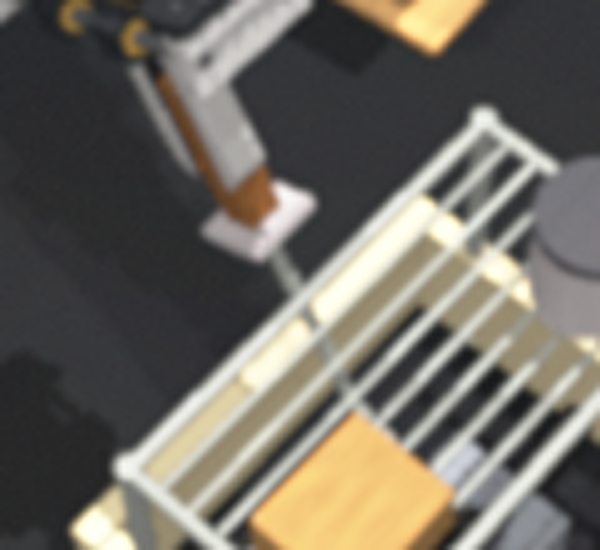

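```bash
python3 - <<'E'
from h import *
P,r=wp(.148,.086,27,by=-.003); print(P)
for w in [(.128,.088,27),(.105,.093,22),(.085,.098,15),(.06,.12,8),(.03,.145,0)]:
    P2,R2=wp(*w,by=-.003); print(w,np.round(P2,4),'d',np.round(P2-P,4),'w',np.round((R2*r.inv()).as_rotvec(),3),np.round(clear(*w),3)); P,r=P2,R2
E
```

```text
[ 0.52987728 -0.04943272  0.28947188]
(0.128, 0.088, 27) [ 0.5102 -0.0458  0.2915] d [-0.0197  0.0036  0.002 ] w [0. 0. 0.] [0.026 0.046]
(0.105, 0.093, 22) [ 0.5056 -0.045   0.3092] d [-0.0046  0.0008  0.0178] w [0.016 0.086 0.   ] [0.033 0.043]
(0.085, 0.098, 15) [ 0.5129 -0.0463  0.3293] d [ 0.0073 -0.0013  0.0201] w [0.022 0.12  0.   ] [0.035 0.042]
(0.06, 0.12, 8) [ 0.5168 -0.047   0.3629] d [ 0.0039 -0.0007  0.0336] w [0.022 0.12  0.   ] [0.041 0.044]
(0.03, 0.145, 0) [ 0.5213 -0.0479  0.3968] d [ 0.0045 -0.0008  0.0339] w [0.025 0.137 0.   ] [0.049 0.049]
```

Call:
apply_moves([
  {"tx": -0.005,"ty": 0.001,"tz": 0,"wx": 0,"wy": 0,"wz": 0},
  {"tx": -0.015,"ty": 0.0026,"tz": 0.002,"wx": 0,"wy": 0,"wz": 0},
  {"tx": -0.0046,"ty": 0.0008,"tz": 0.018,"wx": 0.016,"wy": 0.086,"wz": 0},
  {"tx": 0.0073,"ty": -0.0013,"tz": 0.02,"wx": 0.022,"wy": 0.12,"wz": 0},
  {"tx": 0,"ty": 0,"tz": 0,"wx": 0,"wy": 0,"wz": 0},
])

```text
clock: 10.07
position: [0.5169, -0.0474, 0.332]
ee_rot: [1.436, 0.896, -1.144]
contact_force: [0.1, -0.6, -2.6]
width: 0.022
```

```bash
python3 - <<'E'
from h import *
P,r=wp(.06,.12,8,by=-.003);delta(P,r)
st=ctrl.read_state(); s=snap('wrist','wrist12');lever(s,st); k=s['frame'][100:230,280:440,::-1]; cv2.imwrite('pics/w12c.png',cv2.resize(k,None,fx=4.5,fy=4.5,interpolation=2))
E
```

```text
t 10.07 pos [ 0.5169 -0.0474  0.332 ] w 0.022 F [ 0.1 -0.6 -2.6]
tool x [ 0.264 -0.05  -0.963] y [ 0.947 -0.175  0.268] j [-0.653  0.247  0.826  1.981 -0.25   0.732  0.114]
d [-0.0001  0.0003  0.031 ] w [0.0249 0.1298 0.0017] rows 0.71
lever n 390 angle 1.027 max [165.4 103.9]
```

View pics/w12c.png

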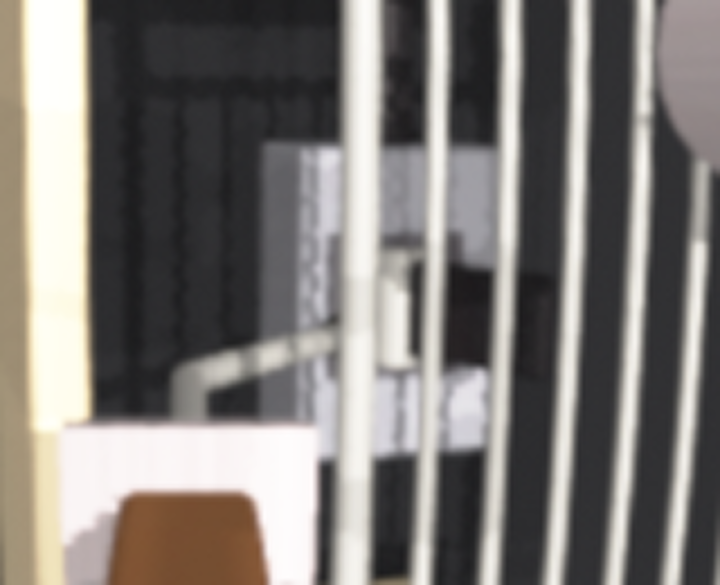

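Call:
apply_moves([
  {"tx": 0,"ty": 0,"tz": 0.031,"wx": 0.025,"wy": 0.13,"wz": 0},
  {"tx": 0,"ty": 0,"tz": 0.034,"wx": 0.025,"wy": 0.137,"wz": 0},
  {"tx": -0.02,"ty": 0.004,"tz": 0.01,"wx": 0,"wy": 0,"wz": 0},
  {"tx": -0.04,"ty": 0.007,"tz": 0.006,"wx": 0,"wy": 0,"wz": 0},
  {"tx": 0,"ty": 0,"tz": 0,"wx": 0,"wy": 0,"wz": 0},
])

```text
clock: 10.75
position: [0.4497, -0.0354, 0.4091]
ee_rot: [1.341, 1.126, -1.348]
contact_force: [0.5, -0.7, -1.9]
width: 0.0218
```

```bash
python3 - <<'E'
from h import *
delta([.3239,.3107,.41],toolR(np.radians(-7),0))
st=ctrl.read_state(); s=snap('wrist','wrist13');lever(s,st)
E
```

```text
t 10.75 pos [ 0.4497 -0.0354  0.4091] w 0.0218 F [ 0.5 -0.7 -1.9]
tool x [-0.009  0.004 -1.   ] y [ 0.983 -0.182 -0.01 ] j [-0.655  0.218  0.851  1.746 -0.174  1.264  0.055]
d [-0.1258  0.3461  0.0009] w [-0.004  -0.0092  0.0611] rows 5.89
lever n 260 angle 0.979 max [158.9 100.9]
```

View pics/wrist13.png

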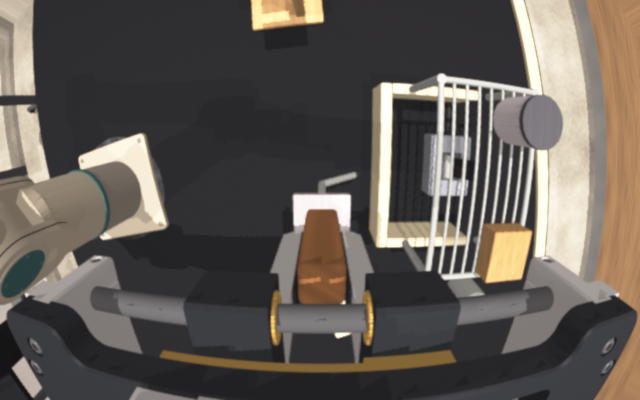

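Call:
apply_moves([
  {"tx": -0.03,"ty": 0.05,"tz": 0,"wx": 0,"wy": 0,"wz": 0},
  {"tx": -0.035,"ty": 0.05,"tz": 0,"wx": 0,"wy": 0,"wz": 0.03},
  {"tx": -0.035,"ty": 0.05,"tz": 0,"wx": 0,"wy": 0,"wz": 0.03},
  {"tx": -0.028,"ty": 0.05,"tz": 0,"wx": 0,"wy": 0,"wz": 0},
  {"tx": 0,"ty": 0.05,"tz": 0,"wx": 0,"wy": 0,"wz": 0},
])

```text
clock: 11.42
position: [0.3225, 0.2165, 0.4099]
ee_rot: [1.296, 1.159, -1.302]
contact_force: [1.7, -1.0, -2.4]
width: 0.0217
```

Call:
apply_moves([
  {"tx": 0,"ty": 0.05,"tz": 0,"wx": 0,"wy": 0,"wz": 0},
  {"tx": 0,"ty": 0.046,"tz": 0,"wx": 0,"wy": 0,"wz": 0},
  {"tx": 0,"ty": 0,"tz": -0.05,"wx": 0,"wy": 0,"wz": 0},
  {"tx": 0,"ty": 0,"tz": 0,"wx": 0,"wy": 0,"wz": 0},
])

```text
clock: 11.92
position: [0.3224, 0.3089, 0.3569]
ee_rot: [1.288, 1.154, -1.312]
contact_force: [0.3, 0.3, -1.7]
width: 0.0219
```

```bash
python3 - <<'E'
from h import *
st=ctrl.read_state()
delta([.3239,.3107,.2925],toolR(np.radians(-7),0))
snap('wrist','wrist14'); snap('scene','scene14')
im=cv2.imread('pics/scene14.png')[60:220,250:420]; cv2.imwrite('pics/scene14c.png',cv2.resize(im,None,fx=3.5,fy=3.5,interpolation=2))
rep()
E
```

```text
t 11.93 pos [0.3224 0.3089 0.3569] w 0.0219 F [ 0.3  0.3 -1.7]
tool x [-0.014 -0.005 -1.   ] y [ 0.992 -0.123 -0.013] j [-1.257  0.217  0.543  1.849 -0.13   1.123 -0.79 ]
d [ 0.0015  0.0018 -0.0644] w [ 0.0053 -0.0138  0.0011] rows 1.03
t 12.03 pos [0.325  0.3103 0.3608] w 0.0218 F [ 0.9 -1.2 -1.3]
tool x [-0.008  0.002 -1.   ] y [ 0.992 -0.124 -0.009] j [-1.257  0.213  0.545  1.843 -0.129  1.124 -0.79 ]
```

View pics/scene14c.png

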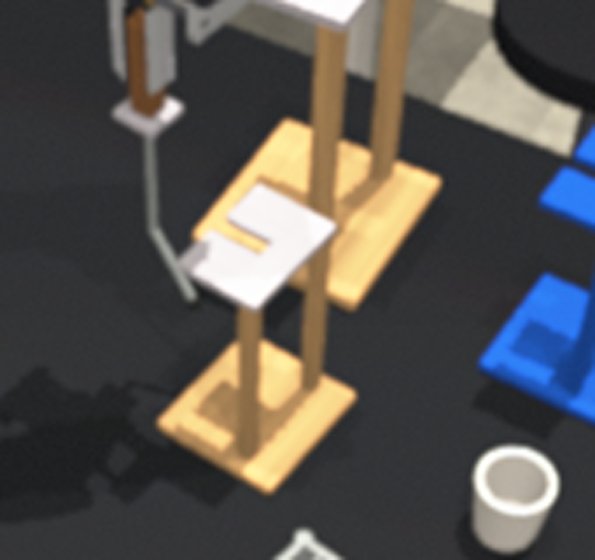

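View pics/wrist14.png

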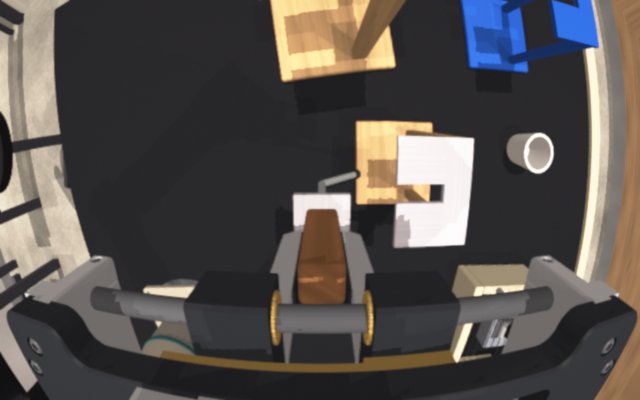

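Call:
apply_moves([
  {"tx": 0,"ty": 0,"tz": -0.03,"wx": 0,"wy": -0.009,"wz": 0},
  {"tx": 0,"ty": 0,"tz": -0.033,"wx": 0,"wy": 0,"wz": 0},
  {"tx": 0,"ty": 0,"tz": 0,"wx": 0,"wy": 0,"wz": 0},
  {"tx": 0,"ty": 0,"tz": 0,"wx": 0,"wy": 0,"wz": 0},
])

```text
clock: 12.52
position: [0.3257, 0.3112, 0.2995]
ee_rot: [1.304, 1.15, -1.296]
contact_force: [0.1, -0.0, -1.9]
width: 0.0217
```

```bash
python3 - <<'E'
from h import *
delta([.3239,.3107,.2925],toolR(np.radians(-7),0))
s=snap('wrist','wrist15'); sc=snap('scene','scene15')
delta([.3239,.3107,.2925],toolR(np.radians(-7),0))
a=load('wrist5')['frame'][100:310,250:480,::-1]; b=s['frame'][100:310,250:480,::-1]
cv2.imwrite('pics/cmpw.png',cv2.resize(np.hstack([a,b]),None,fx=1.7,fy=1.7))
im=sc['frame'][60:220,250:420,::-1]; a=load('scene5')['frame'][60:220,250:420,::-1]; cv2.imwrite('pics/cmps.png',cv2.resize(np.hstack([a,im]),None,fx=2.3,fy=2.3,interpolation=2))
E
```

```text
t 12.53 pos [0.3257 0.3112 0.2995] w 0.0217 F [ 0.1 -0.  -1.9]
tool x [ 0.002  0.004 -1.   ] y [ 0.992 -0.124  0.002] j [-1.236  0.275  0.53   1.954 -0.171  0.951 -0.747]
d [-0.0018 -0.0005 -0.007 ] w [-0.0045  0.0025  0.0018] rows 0.12
t 12.62 pos [0.3254 0.3113 0.2993] w 0.0216 F [-1.  -0.7 -2.4]
tool x [ 0.002  0.005 -1.   ] y [ 0.992 -0.123  0.002] j [-1.236  0.275  0.53   1.954 -0.171  0.951 -0.747]
d [-0.0015 -0.0006 -0.0068] w [-0.0045  0.0023  0.0013] rows 0.11
```

View pics/cmpw.png

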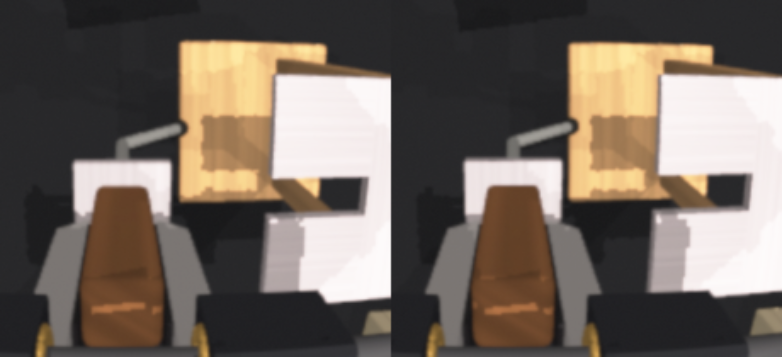

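View pics/cmps.png

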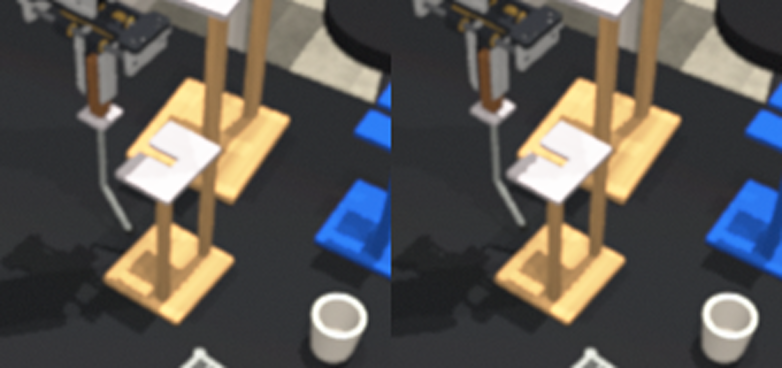

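Call:
apply_moves([
  {"tx": 0.02,"ty": -0.0025,"tz": -0.004,"wx": -0.0045,"wy": 0.0025,"wz": 0},
  {"tx": 0.03,"ty": -0.0033,"tz": 0,"wx": 0,"wy": 0,"wz": 0},
  {"tx": 0.03,"ty": -0.0033,"tz": 0,"wx": 0,"wy": 0,"wz": 0},
  {"tx": 0.0215,"ty": -0.0021,"tz": 0,"wx": 0,"wy": 0,"wz": 0},
  {"tx": 0,"ty": 0,"tz": 0,"wx": 0,"wy": 0,"wz": 0},
])

```text
clock: 13.25
position: [0.4278, 0.299, 0.2945]
ee_rot: [1.299, 1.146, -1.302]
contact_force: [-0.5, 0.0, -3.0]
width: 0.0218
```

```bash
python3 - <<'E'
from h import *
delta([.4271,.3001,.2813],toolR(np.radians(-7),0))
s=snap('wrist','wrist16')
delta([.4271,.3001,.2813],toolR(np.radians(-7),0))
a=load('wrist4')['frame'][100:310,250:480,::-1]; b=s['frame'][100:310,250:480,::-1]
cv2.imwrite('pics/cmpw2.png',cv2.resize(np.hstack([a,b]),None,fx=1.7,fy=1.7))
E
```

```text
t 13.25 pos [0.4278 0.299  0.2945] w 0.0218 F [-0.5  0.  -3. ]
tool x [-0.    -0.002 -1.   ] y [ 0.992 -0.125  0.   ] j [-1.034  0.405  0.53   1.787 -0.235  1.015 -0.54 ]
d [-0.0007  0.0011 -0.0132] w [ 0.0022 -0.      0.0033] rows 0.21
t 13.3 pos [0.4262 0.2993 0.2942] w 0.0219 F [-0.3  0.3 -1.9]
tool x [-0.002 -0.002 -1.   ] y [ 0.992 -0.124 -0.002] j [-1.036  0.404  0.529  1.788 -0.235  1.015 -0.54 ]
d [ 0.0009  0.0008 -0.0129] w [ 0.0024 -0.0019  0.002 ] rows 0.21
```

View pics/cmpw2.png

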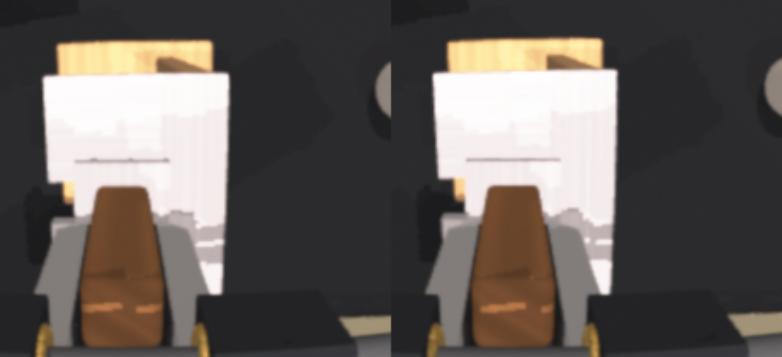

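Matches the starting view. Lower onto the plate gently.

Call:
apply_moves([
  {"tx": 0,"ty": 0.0009,"tz": -0.006,"wx": 0.002,"wy": 0,"wz": 0},
  {"tx": 0,"ty": 0,"tz": -0.005,"wx": 0,"wy": 0,"wz": 0},
  {"tx": 0,"ty": 0,"tz": -0.0015,"wx": 0,"wy": 0,"wz": 0},
  {"tx": 0,"ty": 0,"tz": 0,"wx": 0,"wy": 0,"wz": 0},
])

```text
clock: 13.8
position: [0.4247, 0.3005, 0.2814]
ee_rot: [1.296, 1.151, -1.302]
contact_force: [-3.3, -0.7, 4.1]
width: 0.0218
```

```bash
python3 - <<'E'
from h import *
delta([.4271,.3001,.2813],toolR(np.radians(-7),0))
E
```

```text
t 13.8 pos [0.4247 0.3005 0.2814] w 0.0218 F [-3.3 -0.7  4.1]
tool x [-0.004 -0.001 -1.   ] y [ 0.992 -0.122 -0.004] j [-1.031  0.417  0.522  1.808 -0.247  0.985 -0.53 ]
d [ 0.0024 -0.0004 -0.0001] w [ 0.0006 -0.0042  0.0004] rows 0.04
```

Call:
apply_moves([
  {"tx": 0,"ty": 0,"tz": 0,"wx": 0,"wy": 0,"wz": 0},
  {"tx": 0,"ty": 0,"tz": 0,"wx": 0,"wy": 0,"wz": 0},
  {"tx": 0,"ty": 0,"tz": 0,"wx": 0,"wy": 0,"wz": 0},
  {"tx": 0,"ty": 0,"tz": 0,"wx": 0,"wy": 0,"wz": 0},
  {"tx": 0,"ty": 0,"tz": 0,"wx": 0,"wy": 0,"wz": 0},
], claw=0.094)

```text
clock: 14.42
position: [0.4259, 0.3001, 0.2809]
ee_rot: [1.297, 1.149, -1.302]
contact_force: [-0.2, -0.3, -1.0]
width: 0.0684
```

Call:
apply_moves([
  {"tx": 0,"ty": 0,"tz": 0,"wx": 0,"wy": 0,"wz": 0},
  {"tx": 0,"ty": 0,"tz": 0,"wx": 0,"wy": 0,"wz": 0},
  {"tx": 0,"ty": 0,"tz": 0,"wx": 0,"wy": 0,"wz": 0},
  {"tx": 0,"ty": 0,"tz": 0,"wx": 0,"wy": 0,"wz": 0},
])

```text
clock: 14.92
position: [0.4258, 0.3001, 0.281]
ee_rot: [1.297, 1.149, -1.302]
contact_force: [-0.0, -0.8, 0.7]
width: 0.0935
```

```bash
python3 - <<'E'
from h import *
rep()
s=snap('wrist','wrist17'); sc=snap('scene','scene17')
cv2.imwrite('pics/s17c.png',cv2.resize(sc['frame'][60:220,250:420,::-1],None,fx=3.5,fy=3.5,interpolation=2))
E
```

```text
t 14.93 pos [0.4258 0.3001 0.281 ] w 0.0935 F [-0.  -0.8  0.7]
tool x [-0.003 -0.001 -1.   ] y [ 0.992 -0.123 -0.002] j [-1.03   0.418  0.523  1.808 -0.247  0.983 -0.53 ]
```

View pics/s17c.png

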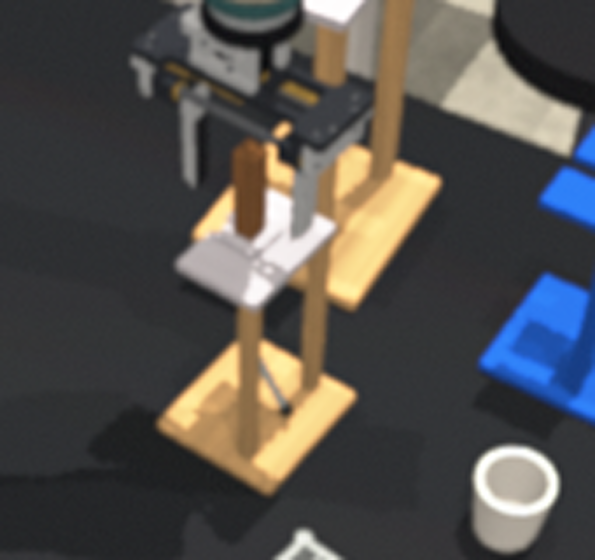

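View pics/wrist17.png

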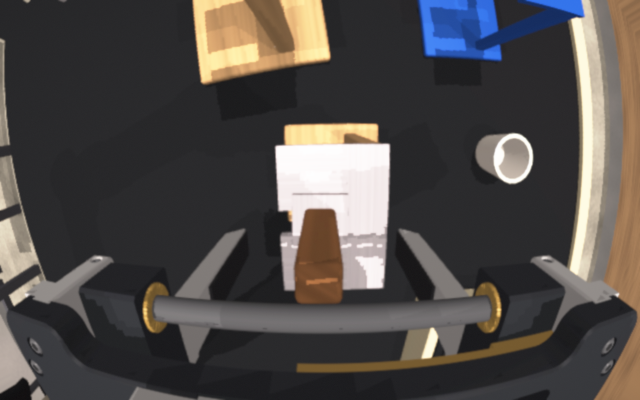

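Rod hangs freely between open fingers. Retreat straight up and check.

Call:
apply_moves([
  {"tx": 0,"ty": 0,"tz": 0.02,"wx": 0,"wy": 0,"wz": 0},
  {"tx": 0,"ty": 0,"tz": 0.03,"wx": 0,"wy": 0,"wz": 0},
  {"tx": 0,"ty": 0,"tz": 0.04,"wx": 0,"wy": 0,"wz": 0},
  {"tx": 0,"ty": 0,"tz": 0.05,"wx": 0,"wy": 0,"wz": 0},
  {"tx": 0,"ty": 0,"tz": 0,"wx": 0,"wy": 0,"wz": 0},
])

```text
clock: 15.65
position: [0.4276, 0.3008, 0.4245]
ee_rot: [1.304, 1.149, -1.295]
contact_force: [0.3, -0.4, -0.0]
width: 0.0936
```

Call:
apply_moves([
  {"tx": -0.05,"ty": 0.0,"tz": 0.02,"wx": 0,"wy": 0,"wz": 0},
  {"tx": -0.04,"ty": 0,"tz": 0,"wx": 0,"wy": 0,"wz": 0},
  {"tx": 0,"ty": 0,"tz": 0,"wx": 0,"wy": 0,"wz": 0},
  {"tx": 0,"ty": 0,"tz": 0,"wx": 0,"wy": 0,"wz": 0},
])

```text
clock: 16.15
position: [0.3362, 0.3, 0.4405]
ee_rot: [1.297, 1.149, -1.302]
contact_force: [0.0, -0.4, 0.3]
width: 0.0943
```

```bash
python3 - <<'E'
from h import *
rep()
sc=snap('scene','scene18'); tp=snap('top','top18')
for n in('top0','top18','scene0','scene18'):
    s=load(n);W=pts(s);im=s['frame'].astype(int);x,y,z=W[...,0],W[...,1],W[...,2]
    near=(abs(x-.43)<.06)&(abs(y-.3)<.06)
    br=near&(im[...,0]-im[...,2]>40)&(z>.24)&(z<.34)
    t=br&(z>.312); l=br&(z<.27)
    q=(im.max(-1)<75)
    print(n,'top',np.round(np.median(W[t],0),4) if t.sum() else None,'low',np.round(np.median(W[l],0),4) if l.sum() else None)
    for nm,zz,c in(('brick',.064,(.458,-.316)),('tin',.1,(.697,-.35)),('cruc',.07,(.694,.305))):
        m=(abs(z-zz)<.006)&(im.min(-1)>80)&(np.hypot(x-c[0],y-c[1])<.1); print('  ',nm,m.sum(),np.round(W[m].mean(0)*1000,1))
cv2.imwrite('pics/s18c.png',cv2.resize(sc['frame'][80:220,250:420,::-1],None,fx=3.5,fy=3.5,interpolation=2))
E
```

```text
t 16.15 pos [0.3362 0.3    0.4405] w 0.0943 F [ 0.  -0.4  0.3]
tool x [-0.002 -0.002 -1.   ] y [ 0.992 -0.123 -0.002] j [-1.245  0.157  0.547  1.682 -0.084  1.329 -0.806]
top0 top [0.4216 0.3027 0.3214] low [0.4185 0.2927 0.2666]
   brick 864 [ 456.  -315.3   63.6]
   tin 192 [ 698.6 -354.7   99.6]
   cruc 82 [692.9 305.4  69. ]
top18 top None low [0.4203 0.2929 0.2652]
   brick 852 [ 456.  -315.5   63.6]
   tin 196 [ 698.2 -354.1   99.5]
   cruc 78 [692.4 306.   68.9]
scene0 top [0.4273 0.3    0.3185] low [0.4277 0.2931 0.2571]
   brick 1994 [ 461.9 -318.3   62.1]
   tin 343 [ 697.  -346.2   98.2]
   cruc 121 [696.5 304.7  67.9]
scene18 top [0.4289 0.2998 0.3182] low [0.4314 0.2936 0.2564]
   brick 2003 [ 462.  -318.3   62.1]
   tin 342 [ 696.7 -346.2   98.4]
   cruc 119 [696.8 304.   68.2]
```

View pics/s18c.png

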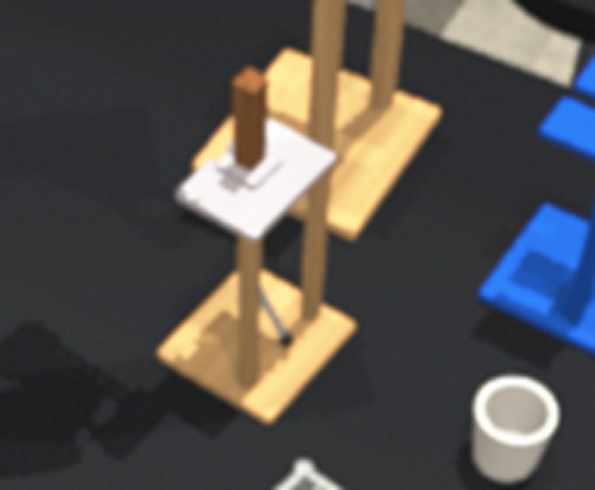

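View pics/scene18.png

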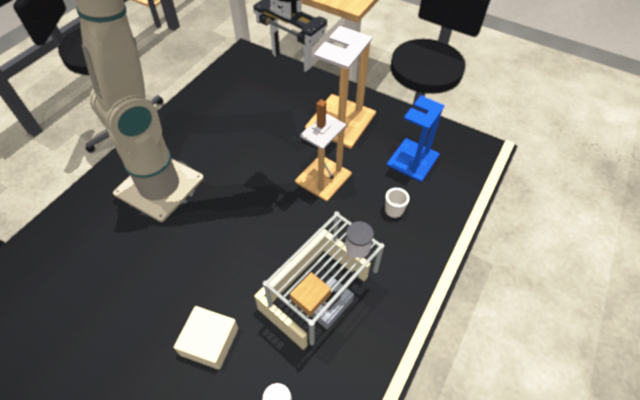

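```bash
python3 - <<'E'
from h import *
rep(); print(ctrl.hand_in()); rep()
E
```

```text
t 16.25 pos [0.3367 0.2998 0.4405] w 0.0938 F [-0.2 -0.4 -0.3]
tool x [-0.002 -0.002 -1.   ] y [ 0.992 -0.124 -0.002] j [-1.245  0.158  0.548  1.681 -0.084  1.33  -0.807]
the job is handed in; nothing more can be done
None
the job is handed in; nothing more can be done
```

I took the rod from the smaller wooden stand and pushed the lever to its far stop with the toe's ball. I then hung the rod back in the slot and released it, and handed in at about 16 s. The hand-in gave no verdict.

- **Lever:** it read about 1.03 rad at the stop and again just after the ball came away. From farther back it read 0.98 rad. The force rose to about 39 N when the ball met the stop. I did not re-measure the lever after putting the rod back.
- **Rod:** in the last pictures it hangs upright on the fork plate with the gripper clear above. Its handle is within about 4 mm of where it started.
- **Bystanders:** the firebrick, tin and crucible are unmoved to within 1 mm in both fixed cameras.
- **Disagreements:**
  - The two fixed cameras differed by about 4 mm in x.
  - The rod sat about 4 mm sideways of my estimate in the grip, which I corrected before the push.
  - I pushed at 27° tilt instead of the planned 35°, because joint 6 came within 0.06 rad of its lower limit.

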